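# Kettle rings back on the capped stock arm

## Robot

A 6-joint arm with a two-finger parallel gripper is mounted at the origin on the work surface. World frame = base frame: x ahead of the robot, y to its left, z up, the work surface at z = 0. Lengths are in m, angles in degrees, forces in N, time in s.
With the tool pointing down it reaches from about 0.25 to 0.725 m from the base axis. Payload 9.7 kg.
Tool frame: the origin (TCP) lies on the centre line of the jaws, within the pads' length; the fingertips stand 19 mm ahead of it and the grasp point (between the pads) is the TCP; z points along the fingers, y is the direction in which the jaws open and shut (so a half turn about z gives the same grasp; the last joint's range is limited). The gripper opens to 85 mm and grips with 20 to 120 N. Pads are 22 mm wide; open, the fingers measure 114 mm over their backs; the gripper's body (76 mm by 85 mm) begins 54 mm behind the grasp point. The pads swing forward as they close: fully open they stand 13 mm farther back than shut.
Start: joints at [74.656, 4.979, 10.078, 95.1, 0, 90], TCP at [0.146, 0.53, 0.25] pointing down, gripper open.
Joint ranges: [-179.16, 179.16], [-48.56, 103.87], [-65.8, 70.77], [-126.05, 130.52], [-82.76, 87.17], [-180, 180]. Speed limits (degrees/s): [127.2, 127.2, 147.25, 180, 180, 180].

## Interface

Orientations are given as [roll, pitch, yaw] about the fixed x, y, z axes, in that order (R = Rz(yaw) Ry(pitch) Rx(roll)).
In Python, from workcell import bot gives the robot as it stands.
- The arm moves only by the tool servo_tool, never from a script. Its argument "motion" is a list that holds one entry, the list of rows, each a list of 6 numbers: the shift along the tool's x, y, z in mm, then the turn, a rotation vector about the tool's x, y, z in rad. A call has 1 to 5 rows; each row shifts and turns the commanded pose from where the row before left it, along the tool's axes as they then stand; what a row does not reach is not made up. A row lasts 1/10 s, in which the tool goes at most 50 mm and 8.59 degrees, less where a joint would pass 70% of its speed; a pose out of reach is approached as far as the arm can. A call is refused whole if a number of a shift passes 50 or a number of a turn 0.15, either way. A call with a gripper value outside its range is refused whole. "gripper" is the finger opening in mm, from 0 to 85.4, set as the call begins (left out, the last holds). The fingers move at their own pace and stop on an object; "newtons" is the grip in N (left out, the last holds). Time passes only in rows, so rows that do not move let the fingers close. It gives the time, the measured TCP pose, the force and the opening at its end, in the units of the state.
- bot.get_obs(): the state, without advancing time (a new reading comes with each control period).
- bot.camera(name): name is "scene" or "top" or "wrist"; returns a dict with "color" (420x560x3 uint8, red, green, blue), "fx", "fy", "cx", "cy" (pixels), "k1" (the pictures are not rectified: a ray, as slopes to the right and down, at radius r is drawn at 1 + k1 r^2 times it, then the intrinsics apply), "R" (3x3) and "t" (3): a world point X has camera coordinates R X + t. Camera axes: x right, y down, z forward; pixel columns grow to the right and rows downward; lengths in m; the calibration is good to about 2 mm. A picture is of the moment at which its call begins. There is no depth.
- bot.job_done(): hands the job in, once; it reports no verdict.
Trained networks look in a picture, given as the dict that the camera call returned (one of the last four; its "shot" number tells which), for a name from the list of things; names that differ only in an ending like _2 or _b are one class to them, and where a whole thing is asked for, a point or a joint stands for the part that bears it (a point fixed in the world has none). Each returns a list of dicts, best first, with "confidence" (0 to 1); they miss things now and then, are a little off and sometimes report something else, mostly with a low value. They report only what shows in the picture. A call takes as long as a camera call.
- bot.look_for(picture, label): "rect" ([left, top, width, height] in pixels, round what is visible of it).
The state is a dict: "time": time; "q": joint angles; "qd": joint speeds; "joint_efforts": joint torques, N m; "ee_pos": TCP position; "tcp_rot": TCP orientation; "wrist_force": force on the tool from outside, world axes, zero at the start; "torque": the same for the moment, N m; "opening": finger opening in m.
Only numpy, scipy, OpenCV 4.12 (cv2) and the standard library are available. Lean on these libraries where they do the work, as an engineer would, in place of code of your own. Each camera call takes 0.05 s, during which the arm holds its last target.

## Task

One brass kettle ring of the pair already hangs on the steel stock arm: slide the pale wooden spacer onto the arm right up against it, then hang the second brass ring on the arm outside the spacer, then push the dark wooden end cap onto the arm's end until it clicks fully home, so that the pair cannot slip off when the cart is wheeled. The arm was clamped by eye, a little off in height and direction, so feel your way on gently: force nothing against the arm and do not let the ring crash down on it. Leave the other goods where they stand.

Things in the scene. Friction and masses are not known exactly. Their poses are not given: they have to be found in the camera images.
- stand: Stock-arm stand, fixed to the cart: dark base plate 130 x 200 x 12 mm, grey 30 mm square post, 154 mm high, its axis 78 mm from the origin towards its own +y; on the post a dark clamp block, then a 40 mm steel collar and a bright horizontal rod that runs towards the stand's own -y and ends free. Origin: on the cart top, below the nominal rod axis, 45 mm from the collar's face.
- rod_root (a point): Point on the rod's nominal axis at the collar's outer face, 125 mm above the cart top; axes as the stand's: the rod runs from here along -y. The rod is 16 mm in diameter and its tip is 102 mm from here; the last 2 mm are stepped down to 13.6 mm diameter. The first brass ring (size as the second) hangs on it, 0 to 4 mm clear of the collar, and can be slid back to it.
- rod_knuckle (a point): Nominal centre of the clamp block (44 x 40 x 36 mm), 33 mm behind the collar's face. The arm is clamped by eye: the rod, level, is up to 9 mm higher or lower than nominal and swivelled up to 0.06 rad to either side about the vertical through this point, so its tip is up to 8 mm off sideways. The poses given (this point, the stand, rod_root) do not show it: it must be felt or seen.
- rod_springs (a point): Nominal point on the rod's axis, 70 mm from the collar's face, between two copper leaf springs bowed out of the rod's flanks (along its x and -x), from 63 to 82 mm from the collar. They stand 3.2 mm proud; a bore that passes presses them in, and pushing it over them takes about 6 to 12 N.
- spacer: Pale wooden spacer: an eight-sided block 44 mm across flats, 36 mm long, with an 18.4 mm bore right through, about 35 g, lying on one flat on the cart top, so that its upright side flats are 44 mm apart along its own x. Origin: on the bore's axis, mid-length, 22 mm above the cart top at the start. Its own y is the bore's axis; both ends are alike.
- second_ring: Second brass kettle ring, 84 mm outside diameter, of 8 mm round bar, 100 g, with an 8 mm gap at the bottom, standing upright in a slotted wooden rest (104 x 46 mm, 36 mm high). Origin: centre of the ring, 51 mm above the cart top; the top bar is centred 38 mm above it. Its own y is the axis through the hole, z goes through the top bar.
- cap: Dark wooden end cap: eight-sided, 40 mm across flats, 54 mm long, about 60 g, lying on a flat, upright side flats 40 mm apart along its own x. Blind bore 18.4 mm wide, 44 mm deep, open to its own +y; inside, a groove 6 to 22 mm from the mouth takes the leaf springs. Home: rod tip on the bore's bottom, origin 85 mm from the collar's face. Origin: on the bore axis, mid-length (starts 20 mm high).
- bud_vase: Bronze bud vase, 140 mm tall, 68 mm wide. Bystander. Origin: centre of its underside.
- sweets_dish1: White porcelain sweets dish, 104 mm across, 24 mm high. Bystander. Origin: centre of its underside.
- sweets_dish2: The other white porcelain sweets dish, the same. Bystander.
- tea_caddy: Dark red lacquer tea caddy, 69 mm tall, 68 mm wide. Bystander. Origin: centre of its underside.
- lid_rest: Green bamboo lid rest (a short upright tube), 52 mm tall and wide. Bystander. Origin: centre of its underside.
- tea_bowl: Dark grey tea bowl, 120 mm across, 75 mm high. Bystander. Origin: centre of its underside.

How it is judged (in metres and radians):
On the way, in this order (a step that is already met when the one before it is completed fails the run):
1. the spacer is threaded on the rod, right up to the first ring (its middle less than 36 mm from the collar's face) (x of spacer in the frame of rod_root between -0.013 and 0.013 m and y of spacer in the frame of rod_root between -0.036 and -0.018 m and z of spacer in the frame of rod_root between -0.013 and 0.013 m and angle between the y axis of spacer and the y axis of rod_root, either way round below 0.13 rad), for 0.2 s.
2. the second ring hangs from the rod outside the spacer, released (all of step 1 and x of second_ring in the frame of rod_root between -0.022 and 0.022 m and y of second_ring in the frame of rod_root between -0.1 and -0.04 m and z of second_ring in the frame of rod_root between -0.04 and -0.01 m and contact force between the fingers and second_ring below 0.1 N), for 0.2 s.
3. the end cap is home on the rod's tip (its middle 80 to 88 mm from the collar's face) (all of step 1 and x of second_ring in the frame of rod_root between -0.022 and 0.022 m and y of second_ring in the frame of rod_root between -0.066 and -0.04 m and z of second_ring in the frame of rod_root between -0.04 and -0.01 m and x of cap in the frame of rod_root between -0.013 and 0.013 m and y of cap in the frame of rod_root between -0.088 and -0.08 m and z of cap in the frame of rod_root between -0.013 and 0.013 m and angle between the y axis of cap and the y axis of rod_root, either way round below 0.13 rad), for 0.2 s.
At the end, for the whole second after the job is handed in: On the rod, from the collar's face: the first ring, then the spacer (middle 18 to 36 mm), second ring (40 to 66 mm), cap home (middle 80 to 88 mm); spacer and cap within 13 mm of the nominal axis each way, parallel within 0.13 rad; second ring hanging; all at rest (all of step 3 and linear speed of each of cap, spacer below 0.02 m/s and linear speed of second_ring below 0.1 m/s); the robot touches nothing.
It fails at once if the spacer is pressed on the stand or its arm with more than 40 N (contact force between spacer and stand above 40 N).
It fails at once if the cap is pressed on the stand or its arm with more than 40 N (contact force between cap and stand above 40 N).
It fails at once if the second ring is pressed on the stand or its arm with more than 40 N (contact force between second_ring and stand above 40 N).
It fails at once if the robot's arm or fingers press on the stand or its arm with more than 40 N (contact force between any of the arm, the fingers and stand above 40 N).
It fails at once if one of the other goods is moved more than 20 mm (distance of any of bud_vase, sweets_dish1, sweets_dish2, tea_caddy, lid_rest, tea_bowl from where it was at the start of the episode above 0.02 m).
It also fails if it takes over 72 s, if anything falls off the work surface, if the arm or the gripper's body presses on something with over 40 N, if the wrist force passes 120 N, or if a joint passes its speed limit or range.

## Working session

There is one attempt and no reset: what is moved stays moved. The work goes in short steps, Python scripts to look and compute and a tool call to move; the robot and the scene stay as the last step left them, time stands still between calls to the robot, and variables do not carry over. Pictures are saved under pics/ and viewed, and the job is handed in when it is done.

Besides the shell and the picture viewer there is one more tool, called after ">>>" as a command line: name --argument value ..., lists and objects as JSON in quotes. servo_tool: Moves the arm, as the interface text tells. Its arguments: {"type":"object","properties":{"motion":{"type":"array","items":{"type":"array","items":{"type":"array","items":{"type":"number"}}}},"gripper":{"type":"number"},"newtons":{"type":"number"}},"required":["motion"]}

```bash
ls; mkdir -p pics
cat > h.py <<'E'
import numpy as np, cv2
from workcell import bot
from scipy.spatial.transform import Rotation as Ro
def save(p,n,crop=None):
    im=p["color"][:,:,::-1].copy()
    if crop: 
        a,b,c,d=crop; im=im[b:d,a:c]; s=min(800/im.shape[1],600/im.shape[0]); im=cv2.resize(im,None,fx=s,fy=s,interpolation=cv2.INTER_CUBIC)
    cv2.imwrite("pics/"+n+".png",im)
def proj(p,X):
    X=np.atleast_2d(X); c=X@np.array(p["R"]).T+np.array(p["t"]); s=c[:,:2]/c[:,2:]
    r2=(s**2).sum(1,keepdims=True); s=s*(1+p["k1"]*r2)
    return s*[p["fx"],p["fy"]]+[p["cx"],p["cy"]]
def ray(p,uv):
    d=(np.array(uv,float)-[p["cx"],p["cy"]])/[p["fx"],p["fy"]]
    s=d.copy()
    for _ in range(20): s=d/(1+p["k1"]*(s**2).sum())
    R=np.array(p["R"]);t=np.array(p["t"])
    v=R.T@np.array([s[0],s[1],1]); return -R.T@t, v/np.linalg.norm(v)
def onz(p,uv,z):
    o,v=ray(p,uv); return o+v*(z-o[2])/v[2]
def tri(obs):
    A=np.zeros((3,3));b=np.zeros(3)
    for p,uv in obs:
        o,v=ray(p,uv); M=np.eye(3)-np.outer(v,v); A+=M;b+=M@o
    return np.linalg.solve(A,b)
E
cat > a.py <<'E'
from h import *
import pickle
P={}
for n in ["scene","top","wrist"]:
    p=bot.camera(n); save(p,n+"0"); P[n]=p
    print(n,{k:np.round(p[k],4).tolist() for k in p if k!="color" and k not in("name",)})
    for l in ["stand","spacer","second_ring","cap","rod_root","rod_springs","rod_knuckle"]:
        print(l,[(np.round(d["rect"],1).tolist(),round(d["confidence"],2)) for d in bot.look_for(p,l)[:2]])
pickle.dump(P,open("p0.pkl","wb"))
print(bot.get_obs())
E
python3 a.py
```

```text
pics
scene {'fx': 423.2006, 'fy': 423.2006, 'cx': 272.4832, 'cy': 209.5019, 'k1': -0.0658, 'R': [[0.5631, 0.8264, -0.0066], [0.6916, -0.4756, -0.5435], [-0.4523, 0.3015, -0.8394]], 't': [-0.3073, -0.3473, 1.3818], 'shot': 1}
stand [([287.9, 131.3, 82.1, 95.3], 0.59)]
spacer [([200.4, 205.8, 21.9, 21.4], 0.64), ([110.0, 279.0, 43.9, 43.6], 0.57)]
second_ring [([222.1, 254.9, 15.1, 34.2], 0.74)]
cap [([147.1, 231.6, 21.3, 29.0], 0.73)]
rod_root [([289.9, 137.4, 74.6, 85.1], 0.67)]
rod_springs [([292.7, 131.3, 77.1, 94.2], 0.94)]
rod_knuckle [([289.2, 135.1, 79.0, 89.3], 0.57)]
top {'fx': 394.3493, 'fy': 394.3493, 'cx': 283.9227, 'cy': 217.798, 'k1': 0.0123, 'R': [[0.0203, -0.9997, -0.0137], [-0.9924, -0.0185, -0.122], [0.1217, 0.0161, -0.9924]], 't': [-0.0249, 0.5992, 1.0595], 'shot': 2}
stand [([169.4, 207.8, 81.0, 53.3], 0.81)]
spacer [([317.8, 268.0, 14.5, 16.2], 0.62)]
second_ring []
cap [([367.3, 260.2, 29.9, 23.2], 0.88)]
rod_root [([168.6, 205.2, 80.9, 60.3], 0.84)]
rod_springs [([166.6, 206.3, 85.6, 58.2], 0.61)]
rod_knuckle [([166.9, 205.5, 88.5, 57.8], 0.89)]
wrist {'fx': 319
[... 264 characters left out ...]
ngs []
rod_knuckle [([102.1, 386.9, 29.2, 33.1], 0.56)]
{'time': 1.2, 'q': array([7.46556613e+01, 4.97830832e+00, 1.00778912e+01, 9.50990206e+01,
       1.02174040e-03, 9.00002844e+01]), 'qd': array([-0.02544327, -0.07411619,  0.07043548,  0.01753168, -0.08972871,
        0.04705926]), 'joint_efforts': array([-1.98247508e-04, -5.20101106e+01,  4.64862192e+01,  1.78865852e-03,
        4.16380112e-05, -5.24959276e-06]), 'ee_pos': array([0.14553539, 0.53039279, 0.25028693]), 'tcp_rot': array([ 1.79999438e+02, -1.02174319e-03,  1.64655377e+02]), 'wrist_force': array([-0.70113189, -1.36036262,  0.89199713]), 'torque': array([ 0.01911839, -0.01431874, -0.04718376]), 'opening': 0.08542617035097784}
```

View pics.

View pics/scene0.png

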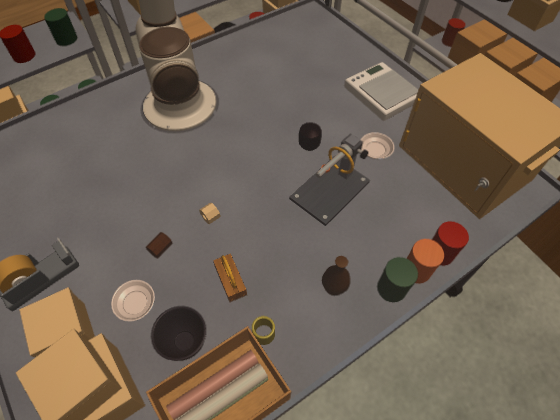

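View pics/top0.png

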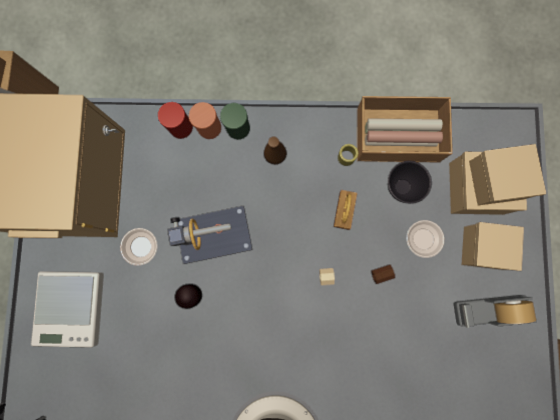

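View pics/wrist0.png

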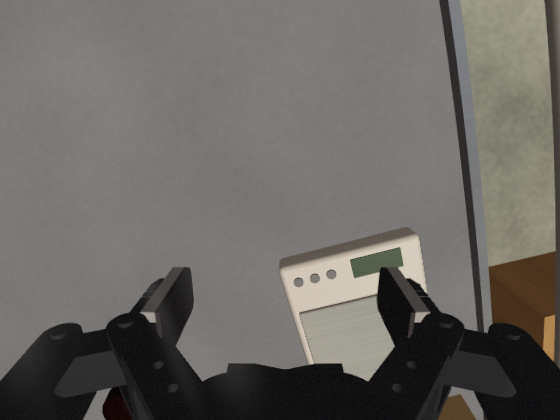

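```bash
cat > c.py <<'E'
import pickle
from h import *
P=pickle.load(open("p0.pkl","rb"))
save(P["scene"],"sc_a",(90,120,390,345)); save(P["top"],"top_a",(150,180,420,380))
E
python3 c.py
```

```text
(no output)
```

View pics/sc_a.png

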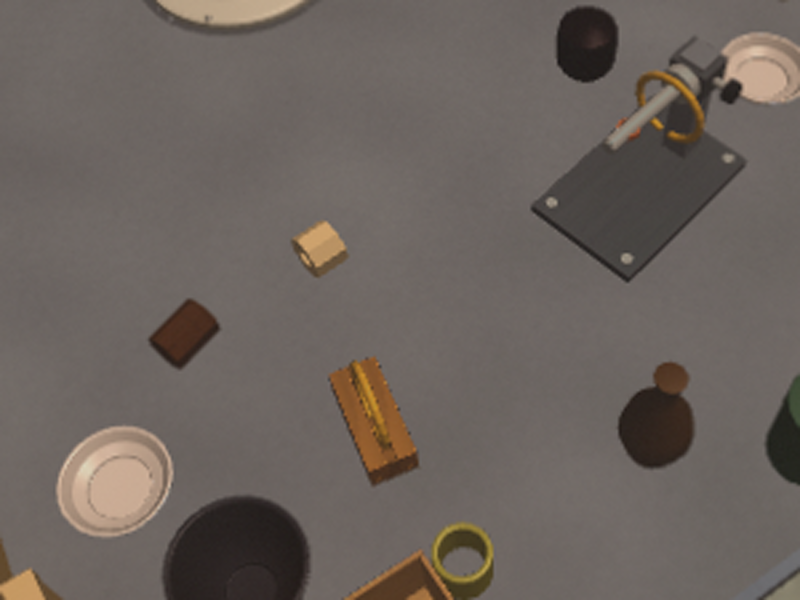

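View pics/top_a.png

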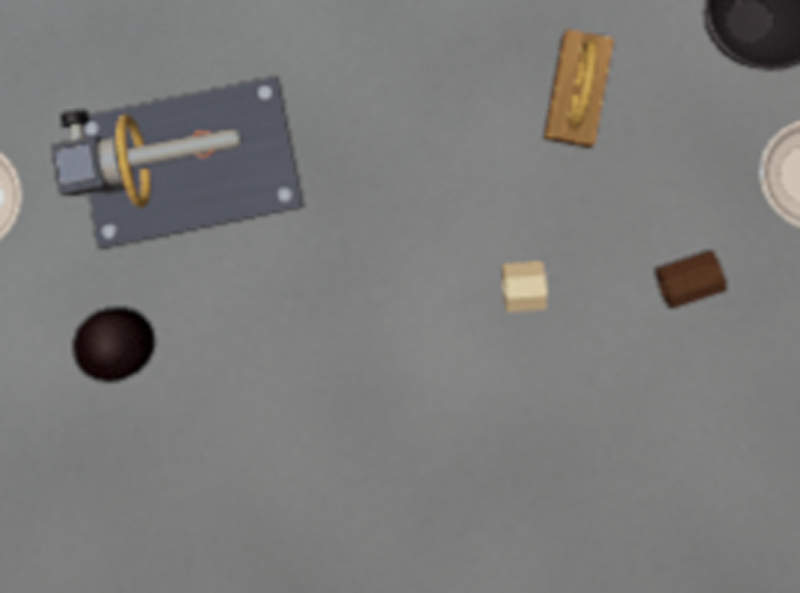

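```bash
cat > c.py <<'E'
import pickle
from h import *
P=pickle.load(open("p0.pkl","rb"))
S,T=P["scene"],P["top"]
print("robotbase scene",proj(S,[0,0,0]),proj(T,[0,0,0]),"cams",[-np.array(p["R"]).T@p["t"] for p in (S,T)])
print("spacer",onz(S,[211.3,216.5],.03),onz(T,[326,276.5],.03),onz(T,[328,277],.03))
print("cap",onz(S,[158,246],.025),onz(T,[383,273],.025))
print("ring",onz(S,[230,272],.08),onz(T,[348,205],.08))
for uv in [(206,210),(237,208),(251,246),(187,262)]: print("plate top",onz(T,uv,.012))
for uv in [(290,196),(326,222),(369,183),(330,160)]: print("plate sc",onz(S,uv,.012))
print("caddy?",onz(T,[188,296],.04),"dish",onz(T,[139,247],.01),onz(T,[425,239],.01),"bowl",onz(T,[410,183],.04),"vase",onz(T,[274,152],.05),"lid",onz(T,[348,155],.03))
E
python3 c.py
```

```text
robotbase scene [[179.05492629 103.92650487]] [[274.60380402 441.69933428]] cams [array([ 1.03821928, -0.32779976,  0.969093  ]), array([ 0.46613718, -0.0308562 ,  1.12422865])]
spacer [ 0.45937967 -0.13501975  0.03      ] [ 0.44044552 -0.13174549  0.03      ] [ 0.43920606 -0.13722465  0.03      ]
cap [ 0.45616375 -0.2899351   0.025     ] [ 0.45318181 -0.28851773  0.025     ]
ring [ 0.64495714 -0.18468319  0.08      ] [ 0.63185834 -0.18444526  0.08      ]
plate top [0.62083343 0.21007976 0.012     ]
plate top [0.62823368 0.1216696  0.012     ]
plate top [0.52071439 0.07835454 0.012     ]
plate top [0.47234845 0.2569557  0.012     ]
plate sc [0.51326541 0.08057161 0.012     ]
plate sc [0.63524136 0.11038105 0.012     ]
plate sc [0.60300175 0.28975668 0.012     ]
plate sc [0.47541619 0.25118258 0.012     ]
caddy? [0.38078381 0.24229451 0.04      ] dish [0.51187847 0.3956929  0.01      ] [ 0.55018678 -0.41044254  0.01      ] bowl [ 0.7032813  -0.36235467  0.04      ] vase [0.78311333 0.01812016 0.05      ] lid [ 0.78361812 -0.19166324  0.03      ]
```

```bash
cat >> h.py <<'E'
def R0(o): return Ro.from_euler("xyz",o["tcp_rot"],degrees=True).as_matrix()
def goto(pos,yaw,roll=180,pitch=0,o=None):
    """rows from the current pose to target: first the shift in tool axes (mm), then rotvec in the tool frame"""
    o=o or bot.get_obs(); R=R0(o); d=R.T@(np.array(pos)-o["ee_pos"])*1000
    Rt=Ro.from_euler("xyz",[roll,pitch,yaw],degrees=True).as_matrix()
    rv=Ro.from_matrix(R.T@Rt).as_rotvec()
    print("shift mm",np.round(d,1),"rotvec",np.round(rv,3),"t",o["time"])
    return d,rv
E
cat > c.py <<'E'
import pickle
from h import *
P=pickle.load(open("p0.pkl","rb"))
S,T,W=P["scene"],P["top"],P["wrist"]
o=bot.get_obs(); R=R0(o)
Rc=np.array(W["R"]); c=-Rc.T@W["t"]
print("cam in tool",R.T@(c-o["ee_pos"]),"axes(rows: cam x,y,z in tool)",(Rc@R).round(3))
k=2.963
t=lambda u,v:(150+u/k,180+v/k)
s=lambda u,v:(90+u/2.667,120+v/2.667)
for uv in [(278,77),(302,207),(99,248)]: print("plate",onz(T,t(*uv),.012))
for uv in [(532,209),(629,281),(746,162)]: print("plate s",onz(S,s(*uv),.012))
print("tip",tri([(T,t(238,137)),(S,s(612,145))]))
print("collar",tri([(T,t(112,160)),(S,s(684,78))]))
print("spacer",tri([(T,t(525,287)),(S,s(322,247))]))
print("cap",tri([(T,t(692,278)),(S,s(185,332))]))
for uv in [(565,28),(612,37),(590,147),(545,138)]: print("rest top",onz(T,t(*uv),.036))
for uv in [(586,40),(574,122)]: print("ring ends",onz(T,t(*uv),.07))
E
python3 c.py
```

```text
cam in tool [ 0.07438883 -0.00084422 -0.12403717] axes(rows: cam x,y,z in tool) [[ 0.001  1.     0.   ]
 [-0.956  0.001 -0.293]
 [-0.293 -0.     0.956]]
plate [0.63439939 0.10235827 0.012     ]
plate [0.50990859 0.07541719 0.012     ]
plate [0.46741402 0.26680921 0.012     ]
plate s [0.51886593 0.07479875 0.012     ]
plate s [0.64315581 0.10364157 0.012     ]
plate s [0.59816753 0.29671365 0.012     ]
tip [0.56586583 0.12403399 0.13228254]
collar [0.5436105  0.22945029 0.13710739]
spacer [ 0.441164   -0.13211423  0.02236648]
cap [ 0.45213029 -0.2875436   0.02415425]
rest top [ 0.68250298 -0.17046922  0.036     ]
rest top [ 0.67464314 -0.21470179  0.036     ]
rest top [ 0.5700938  -0.19404891  0.036     ]
rest top [ 0.57772973 -0.15213917  0.036     ]
ring ends [ 0.66493085 -0.18527834  0.07      ]
ring ends [ 0.58930925 -0.17449414  0.07      ]
```

```bash
cat >> h.py <<'E'
def plan(targets,rot_per=8,step=45,o=None):
    """targets: list of (pos,yaw[,roll,pitch]); prints rounded rows, chaining"""
    o=o or bot.get_obs(); R=R0(o); p=np.array(o["ee_pos"]); rows=[]
    for tg in targets:
        pos=np.array(tg[0]);yaw=tg[1];roll=tg[2] if len(tg)>2 else 180;pit=tg[3] if len(tg)>3 else 0; st=tg[4] if len(tg)>4 else step
        Rt=Ro.from_euler("xyz",[roll,pit,yaw],degrees=True).as_matrix()
        rv=Ro.from_matrix(R.T@Rt).as_rotvec(); D=np.linalg.norm(pos-p)*1000
        n=max(1,int(np.ceil(D/st)),int(np.ceil(np.degrees(np.linalg.norm(rv))/rot_per)))
        for i in range(n):
            m=n-i; d=np.round(R.T@(pos-p)*1000/m,1); rv=np.round(Ro.from_matrix(R.T@Rt).as_rotvec()/m,3)
            rows.append(d.tolist()+rv.tolist()); p=p+R@d/1000; R=R@Ro.from_rotvec(rv).as_matrix()
    for i in range(0,len(rows),5): print("[["+",".join(str([int(x) if x==int(x) else x for x in r]) for r in rows[i:i+5])+"]]")
    print("end",p.round(4),"t",o["time"])
E
python3 -c "
from h import *
plan([([.558,.17,.22],102.5)])"
```

```text
[[[-37.9, -18.3, 2.3, 0, 0, 0.083],[-39.3, -15.1, 2.3, 0, 0, 0.083],[-40.4, -11.8, 2.3, 0, 0, 0.084],[-41.3, -8.4, 2.3, 0, 0, 0.083],[-41.9, -4.9, 2.3, 0, 0, 0.084]]]
[[[-42.1, -1.4, 2.3, 0, 0, 0.083],[-42.1, 2.1, 2.4, 0, 0, 0.084],[-41.8, 5.6, 2.3, 0, 0, 0.083],[-41.2, 9, 2.4, 0, 0, 0.084],[-40.2, 12.5, 2.3, 0, 0, 0.083]]]
[[[-39.1, 15.8, 2.4, 0, 0, 0.084],[-37.6, 19, 2.3, 0, 0, 0.083],[-35.9, 22, 2.4, 0, 0, 0.084]]]
end [0.558 0.17  0.22 ] t 1.2
```

>>> servo_tool --motion '[[[-38,-18.5,2.3,0,0,0.083],[-39.3,-15,2.3,0,0,0.083],[-40.4,-12,2.3,0,0,0.084],[-41.3,-8.4,2.3,0,0,0.083],[-42,-5,2.3,0,0,0.084]]]'

```text
time: 1.7
ee_pos: [0.3052, 0.3902, 0.2388]
tcp_rot: [180.0, -0.0, 140.6]
wrist_force: [1.1, 0.4, -0.4]
opening: 0.0852
```

>>> servo_tool --motion '[[[-42,-1.4,2.3,0,0,0.083],[-42,2,2.4,0,0,0.084],[-42,5.6,2.3,0,0,0.083],[-41,9,2.4,0,0,0.084],[-40,12.5,2.3,0,0,0.083]]]'

```text
time: 2.2
ee_pos: [0.4637, 0.2516, 0.2272]
tcp_rot: [180.0, -0.0, 116.7]
wrist_force: [-0.2, -0.6, -0.1]
opening: 0.0855
```

>>> servo_tool --motion '[[[-39,16,2.4,0,0,0.084],[-37.6,19,2.3,0,0,0.083],[-36,22,2.4,0,0,0.084],[0,0,0,0,0,0],[0,0,0,0,0,0]]]'

```text
time: 2.7
ee_pos: [0.5582, 0.1692, 0.2194]
tcp_rot: [-179.9, -0.0, 102.4]
wrist_force: [-0.2, 0.8, 0.2]
opening: 0.0855
```

```bash
cat > a.py <<'E'
from h import *
import pickle,sys
p=bot.camera("wrist"); o=bot.get_obs(); n=sys.argv[1]; save(p,n); pickle.dump((p,o),open(n+".pkl","wb")); print(o["time"],o["ee_pos"],o["tcp_rot"],o["wrist_force"],o["opening"])
E
python3 a.py w1
```

```text
2.75 [0.55767752 0.16989837 0.2198303 ] [-1.79965847e+02 -1.14341765e-02  1.02499899e+02] [0.20352189 0.88826312 0.49483415] 0.08545992096680993
```

View pics/w1.png

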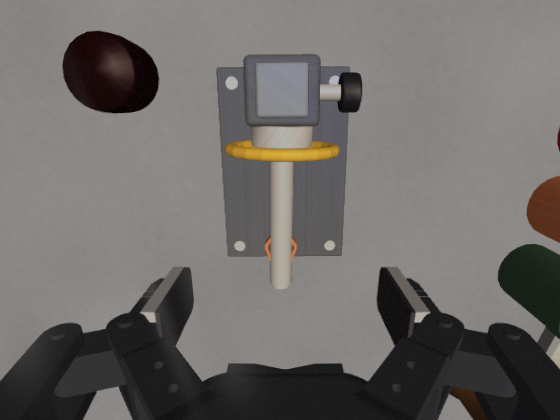

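>>> servo_tool --motion '[[[-40,0,0,0,0,0],[-40,0,0,0,0,0],[0,0,0,0,0,0]]]'

```text
time: 3.05
ee_pos: [0.5751, 0.0896, 0.2205]
tcp_rot: [180.0, 0.1, 102.4]
wrist_force: [-0.0, 0.2, 0.6]
opening: 0.0853
```

```bash
python3 a.py w2
cat > c.py <<'E'
from h import *
import pickle
p1,o1=pickle.load(open("w1.pkl","rb"));p2,o2=pickle.load(open("w2.pkl","rb"))
save(p1,"w1a",(200,40,380,310)); save(p2,"w2a",(200,0,380,270))
E
python3 c.py
```

```text
3.1 [0.57485708 0.09116608 0.2204803 ] [1.79967883e+02 1.20697751e-03 1.02452224e+02] [-0.36039257  0.27170309 -0.63788771] 0.08526247582891143
```

View pics/w2.png

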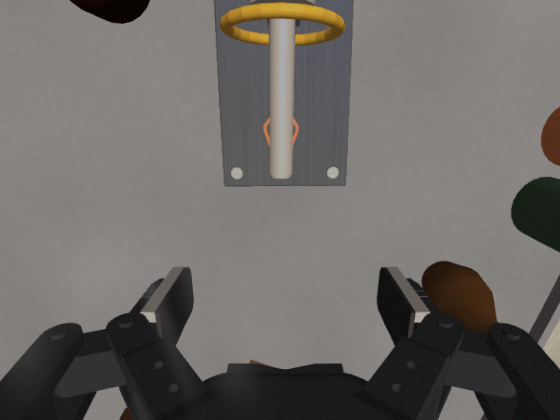

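View pics/w1a.png

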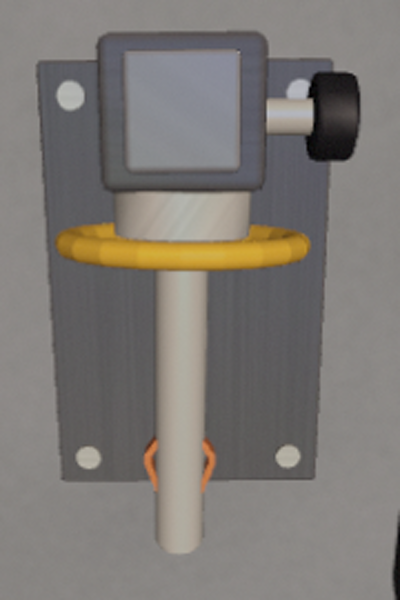

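View pics/w2a.png

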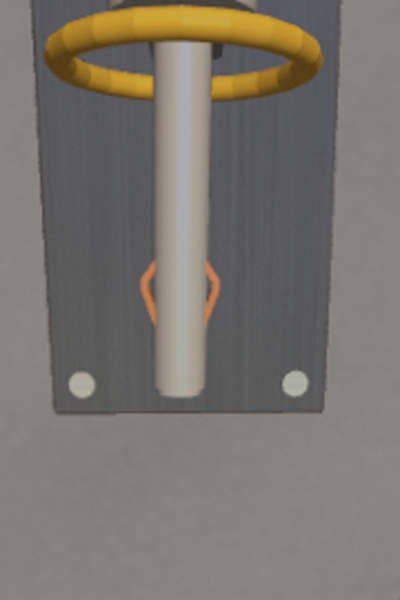

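```bash
cat > c.py <<'E'
from h import *
import pickle
from scipy.optimize import least_squares
p1,o1=pickle.load(open("w1.pkl","rb"));p2,o2=pickle.load(open("w2.pkl","rb"))
s=600/270
def edges(p,row,c,w=16):
    g=p["color"].astype(float).mean(2); l=g[row-1:row+2].mean(0)
    d=np.gradient(l)
    a=c-w+np.argmax(d[c-w:c]); b=c+np.argmin(d[c:c+w])
    sub=lambda i,sg:i+0.5*(sg*d[i-1]-sg*d[i+1])/(sg*d[i-1]-2*sg*d[i]+sg*d[i+1])
    return sub(a,1),sub(b,-1)
E=[]
for p,rows in ((p1,list(range(170,225,6))+[270,276]),(p2,list(range(55,110,6))+[150,156,162])):
    for r in rows:
        e=edges(p,r,282); E.append((p,r,e))
    print([(r,np.round(e,1).tolist(),) for q,r,e in E if q is p])
apex=[(p1,(200+146/s,40+459/s),-1),(p1,(200+215/s,40+456/s),1),(p2,(200+141/s,288/s),-1),(p2,(200+219/s,288/s),1)]
# silhouettes: axis with point A (tip) and direction angle; cylinder tangent to ray: distance from ray line to axis = 8mm
def res(q):
    A=np.array(q[:3]); u=np.array([np.sin(q[3]),-np.cos(q[3]),0]) # toward tip; 
    out=[]
    side=np.array([np.cos(q[3]),np.sin(q[3]),0])
    for p,r,(a,b) in E:
        for x,sg in((a,-1),(b,1)):
            o,v=ray(p,(x,r)); n=np.cross(u,v); n/=np.linalg.norm(n); d=(o-A)@n
            sd=np.sign(n@side); out.append((sd*d-sg*-0.008 if False else abs(d)-0.008)*1000*0.5)
    for p,uv,sg in apex:
        X=A-u*(.102-.0725)+side*sg*.0112
        out+=list((proj(p,X)[0]-uv)*.5*.6)
    return out
f=least_squares(res,[.566,.126,.13,np.radians(12.5)])
print(f.x,np.degrees(f.x[3]),f.cost,np.round(f.fun,2))
# nearer plate corners
for p,uvs in ((p1,[(228,257),(341.5,256.3)]),(p2,[(224,185.5),(345.5,185)])):
    for uv in uvs: print("corner",onz(p,uv,.012))
print(proj(p1,f.x[:3]),proj(p2,f.x[:3]))
c=[tri([(p1,apex[i][1]),(p2,apex[i+2][1])]) for i in(0,1)]; print("spring tri",c)
E
python3 c.py
```

```text
[(170, [270.5, 292.4]), (176, [270.5, 292.3]), (182, [270.4, 292.3]), (188, [270.4, 292.5]), (194, [270.5, 292.4]), (200, [270.4, 291.8]), (206, [270.4, 291.8]), (212, [270.4, 291.6]), (218, [270.5, 291.5]), (224, [270.5, 291.4]), (270, [271.4, 289.6]), (276, [271.5, 289.7])]
[(55, [270.0, 293.7]), (61, [269.9, 293.6]), (67, [269.9, 293.4]), (73, [269.9, 293.2]), (79, [269.8, 293.3]), (85, [269.8, 293.1]), (91, [269.8, 293.2]), (97, [269.8, 293.3]), (103, [269.7, 292.8]), (109, [269.7, 292.7]), (150, [269.7, 291.9]), (156, [269.7, 291.8]), (162, [270.0, 291.7])]
[0.56520942 0.12142524 0.1237399  0.20546978] 11.772551195112108 2.2404740534774135 [-0.2  -0.21 -0.21 -0.2  -0.17 -0.18 -0.17 -0.06 -0.18 -0.07 -0.17 -0.22
 -0.17 -0.19 -0.15 -0.22 -0.17 -0.22 -0.17 -0.19 -0.5  -0.54 -0.52 -0.48
 -0.25 -0.22 -0.24 -0.22 -0.23 -0.23 -0.22 -0.26 -0.21 -0.22 -0.19 -0.22
 -0.2  -0.15 -0.2  -0.1  -0.17 -0.24 -0.18 -0.22 -0.15 -0.24 -0.16 -0.25
 -0.26 -0.24  0.02 -0.87 -0.27 -0.36  0.31  0.44 -0.25  0.56]
corner [0.51243652 0.07516783 0.012     ]
corner [0.63851136 0.10393572 0.012     ]
corner [0.51183937 0.07645077 0.012     ]
corner [0.63814695 0.10491048 0.012     ]
[[280.5111655  279.15258229]] [[280.71150497 174.47926235]]
spring tri [array([0.54810575, 0.14937499, 0.13230065]), array([0.57019977, 0.15411942, 0.12949101])]
```

```bash
cat >> c.py <<'E'
print("-----")
for p,c0,c1,r0,r1 in ((p1,276,286,275,300),(p2,276,286,166,190)):
    g=p["color"].astype(float).mean(2)[:,c0:c1].mean(1); d=np.gradient(g)[r0:r1]; print(r0,np.round(g[r0:r1]).astype(int))
tips=[(p1,(281,288.5)),(p2,(281,178))]
import re
def res2(q):
    A=np.array(q[:3]); u=np.array([np.sin(q[3]),-np.cos(q[3]),0]); side=np.array([np.cos(q[3]),np.sin(q[3]),0]); out=[]
    for p,r,(a,b) in E:
        if p is p1 and r>230: continue
        for x in(a,b):
            o,v=ray(p,(x,r)); n=np.cross(u,v); n/=np.linalg.norm(n); out.append((abs((o-A)@n)-q[4])*1000)
    for p,uv,sg in apex: out+=list((proj(p,A-u*(.102-.0725)+side*sg*.0112)[0]-uv)*.5)
    for p,uv in tips: out.append((proj(p,A+[0,0,.0068])[0]-uv)[1]*.6)
    return out
f=least_squares(res2,list(f.x)+[.008]); print(f.x,np.degrees(f.x[3]),f.fun[-10:].round(2))
E
python3 c.py | sed -n '/-----/,$p'
```

```text
-----
275 [166 166 167 166 167 166 166 166 166 166 166 166 166 162 140 135 135 134
 134 134 135 135 135 135 135]
166 [164 164 164 164 163 163 164 164 164 164 163 163 135  98  90  90  90  90
  90  74 122 127 126 126]
[0.56501783 0.12266912 0.1321806  0.2052412  0.00731919] 11.759454539311774 [-0.26  0.03 -0.18  0.88  0.17  0.07 -0.08  0.28 -0.32 -0.7 ]
```

```bash
python3 -c "
from h import *
plan([([.441,-.12,.19],90)])"
```

```text
[[[-29.6, -29.4, 5.1, 0, 0, 0.036],[-30.6, -28.3, 5.1, 0, 0, 0.036],[-31.6, -27.2, 5, 0, 0, 0.036],[-32.5, -26, 5.1, 0, 0, 0.036],[-33.5, -24.8, 5, 0, 0, 0.037]]]
[[[-34.3, -23.6, 5.1, 0.001, 0, 0.036]]]
end [ 0.441 -0.12   0.19 ] t 3.1
```

>>> servo_tool --motion '[[[-29.6,-29.4,5,0,0,0.036],[-30.6,-28.3,5,0,0,0.036],[-31.6,-27.2,5,0,0,0.036],[-32.5,-26,5,0,0,0.036],[-33.5,-24.8,5,0,0,0.037]]]'

```text
time: 3.6
ee_pos: [0.4626, -0.0838, 0.1952]
tcp_rot: [179.9, -0.0, 92.2]
wrist_force: [0.5, -0.6, -0.2]
opening: 0.0857
```

>>> servo_tool --motion '[[[-34.3,-23.6,5,0,0,0.036],[0,0,0,0,0,0],[0,0,0,0,0,0]]]'

```text
time: 3.9
ee_pos: [0.4412, -0.1188, 0.1905]
tcp_rot: [179.9, -0.0, 90.1]
wrist_force: [-0.0, 0.1, 0.5]
opening: 0.0854
```

```bash
python3 a.py w3
```

```text
3.95 [ 0.44166943 -0.11839249  0.19043262] [ 1.79937770e+02 -9.36263346e-03  9.01391999e+01] [ 0.62006973 -0.69174672 -0.2413793 ] 0.08549821340145501
```

View pics/w3.png

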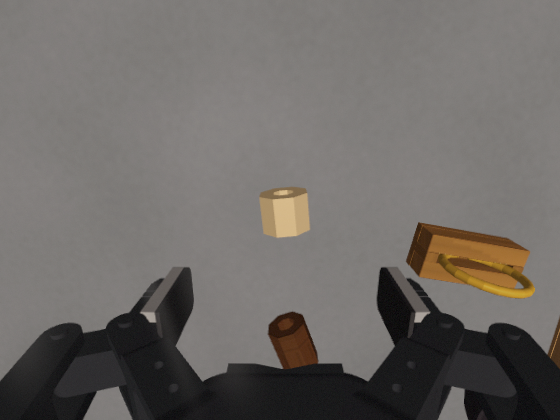

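```bash
cat > c.py <<'E'
from h import *
import pickle
p,o=pickle.load(open("w3.pkl","rb"))
a=p["color"][170:245,245:325,::-1]; b=p["color"][300:375,245:325,::-1]
im=np.hstack([cv2.resize(x,None,fx=5,fy=5,interpolation=cv2.INTER_CUBIC) for x in (a,b)])
cv2.imwrite("pics/w3a.png",im)
save(p,"w3b",(390,210,550,310))
E
python3 c.py
```

```text
(no output)
```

View pics/w3a.png

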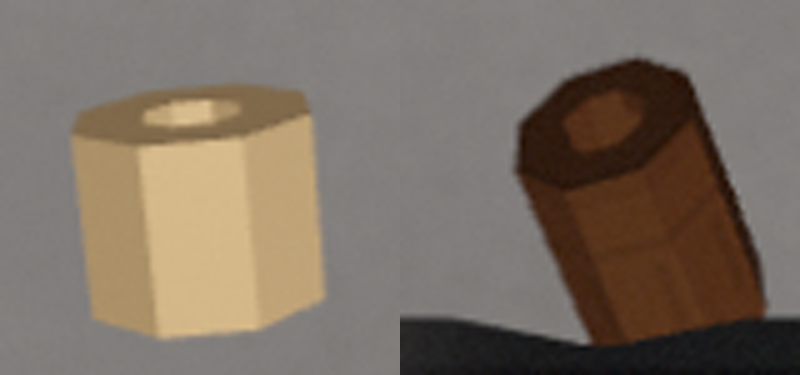

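View pics/w3b.png

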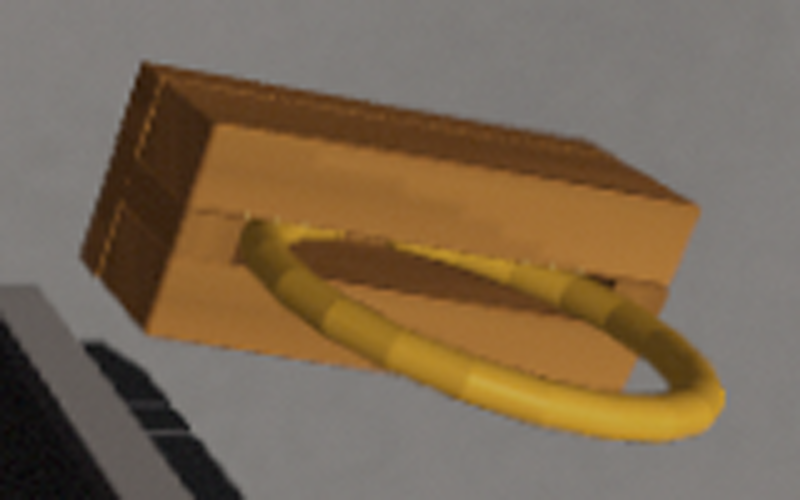

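```bash
cat > c.py <<'E'
from h import *
import pickle
p,o=pickle.load(open("w3.pkl","rb"))
q=lambda u,v:(245+u/5,170+v/5)
C=np.array([onz(p,q(*x),.044) for x in [(138,147),(245,139),(263,330),(159,338)]]); print(C,C.mean(0))
d1=C[0]-C[3];d2=C[1]-C[2]; print("lens",[np.linalg.norm(x) for x in (d1,d2,C[1]-C[0],C[2]-C[3])],"axis yaw",[np.degrees(np.arctan2(x[1],x[0])) for x in(d1,d2)],"cross",[np.degrees(np.arctan2(x[1],x[0])) for x in(C[1]-C[0],C[2]-C[3])])
r=lambda u,v:(390+u/5,210+v/5)
C=np.array([onz(p,r(*x),.036) for x in [(214,124),(697,208),(150,330)]]);print(C, (C[1]+C[2])/2,[np.degrees(np.arctan2(x[1],x[0])) for x in(C[1]-C[0],C[2]-C[0])],np.linalg.norm(C[1]-C[0]),np.linalg.norm(C[2]-C[0]))
E
python3 c.py
```

```text
[[ 0.43092628 -0.11671967  0.044     ]
 [ 0.44967084 -0.11524624  0.044     ]
 [ 0.45331184 -0.15105774  0.044     ]
 [ 0.43440785 -0.15263874  0.044     ]] [ 0.4420792  -0.13391559  0.044     ]
lens [np.float64(0.03608740852324954), np.float64(0.035996113847943434), np.float64(0.018802380804081666), np.float64(0.01896998236742981)] axis yaw [np.float64(95.5362937442168), np.float64(95.8053910445192)] cross [np.float64(4.4945286300302625), np.float64(4.7807076872812075)]
[[ 0.58177154 -0.15311932  0.036     ]
 [ 0.68314211 -0.17130936  0.036     ]
 [ 0.57519872 -0.19662882  0.036     ]] [ 0.62917042 -0.18396909  0.036     ] [np.float64(-10.172947806400051), np.float64(-98.59050349486719)] 0.10298966211930372 0.04400316567834389
```

```bash
python3 -c "
from h import *
plan([([.442,-.134,.08],95.3),([.442,-.134,.026],95.3,180,0,28)])"
```

```text
[[[-5.2, 0.1, 36.8, 0, 0, -0.03],[-5.2, -0.1, 36.8, 0.001, 0, -0.03],[-5.2, -0.3, 36.8, 0, 0, -0.03],[0, 0, 27, 0, 0, 0],[0, 0, 27, 0, 0, 0]]]
end [ 0.442 -0.134  0.026] t 3.95
```

>>> servo_tool --motion '[[[-5.2,0,37,0,0,-0.03],[-5.2,0,37,0.001,0,-0.03],[-5.2,-0.3,36.5,0,0,-0.03],[0,0,27,0,0,0],[0,0,27,0,0,0]]]'

```text
time: 4.45
ee_pos: [0.4421, -0.1334, 0.0242]
tcp_rot: [-179.9, -0.0, 95.4]
wrist_force: [1.4, -0.1, -0.1]
opening: 0.0854
```

>>> servo_tool --motion '[[[0,0,0,0,0,0],[0,0,0,0,0,0],[0,0,0,0,0,0],[0,0,0,0,0,0],[0,0,0,0,0,0]]]' --gripper 35 --newtons 60

```text
time: 4.95
ee_pos: [0.4429, -0.135, 0.0275]
tcp_rot: [179.9, 0.0, 95.2]
wrist_force: [-0.6, 3.7, 6.7]
opening: 0.0427
```

>>> servo_tool --motion '[[[0,0,0,0,0,0],[0,0,0,0,0,0]]]'

```text
time: 5.15
ee_pos: [0.4429, -0.135, 0.0275]
tcp_rot: [179.9, 0.0, 95.2]
wrist_force: [0.0, 2.4, 6.7]
opening: 0.0428
```

```bash
python3 -c "
from h import *
plan([([.4429,-.135,.08],95.3),([.5738,.0806,.175],101.8)])"
```

```text
[[[0, 0.1, -26.3, 0.001, 0, -0.001],[0, 0, -26.2, 0.002, 0, 0],[33.8, 25, -15.9, 0, 0, -0.019],[33.3, 25.7, -15.9, 0, 0, -0.019],[32.8, 26.3, -15.8, 0, 0, -0.019]]]
[[[32.3, 26.9, -15.9, 0, 0, -0.019],[31.7, 27.5, -15.8, 0, 0, -0.019],[31.3, 28.1, -15.9, -0.001, 0, -0.019]]]
end [0.5738 0.0806 0.175 ] t 5.15
```

>>> servo_tool --motion '[[[0,0,-26,0,0,-0.001],[0,0,-26,0.002,0,0],[33.8,25,-16,0,0,-0.019],[33.3,25.7,-16,0,0,-0.019],[32.8,26.3,-16,0,0,-0.019]]]'

```text
time: 5.65
ee_pos: [0.5082, -0.0261, 0.1272]
tcp_rot: [-179.9, 0.0, 98.5]
wrist_force: [1.1, -0.6, -0.5]
opening: 0.0428
```

>>> servo_tool --motion '[[[32.3,27,-16,0,0,-0.019],[31.7,27.5,-16,0,0,-0.019],[31.3,28,-16,0,0,-0.019],[0,0,0,0,0,0],[0,0,0,0,0,0]]]'

```text
time: 6.15
ee_pos: [0.5731, 0.0813, 0.1736]
tcp_rot: [-179.9, -0.0, 101.9]
wrist_force: [-0.8, -0.1, -0.8]
opening: 0.0429
```

```bash
python3 a.py w4
```

```text
6.2 [0.57253275 0.08047236 0.17311431] [-1.79812516e+02 -9.30470391e-03  1.01820828e+02] [ 0.49744925 -1.24196615 -0.84729189] 0.04276813146881051
```

View pics/w4.png

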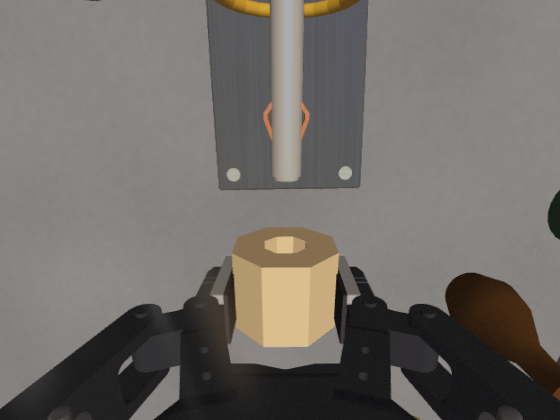

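```bash
cat > c.py <<'E'
from h import *
import pickle
p,o=pickle.load(open("w4.pkl","rb"))
save(p,"w4a",(210,90,360,360)); save(p,"w4b",(220,220,350,355))
E
python3 c.py
```

```text
(no output)
```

View pics/w4b.png

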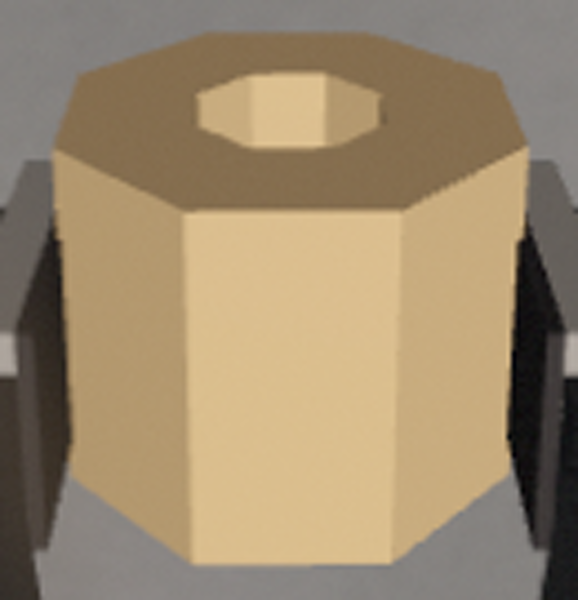

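```bash
cat >> h.py <<'E'
def fitblock(p,o,pts,model):
    """pose (rotvec,t in tool frame) of block with model points; pts pixels"""
    from scipy.optimize import least_squares
    R=R0(o)
    def f(x):
        X=model@Ro.from_rotvec(x[:3]).as_matrix().T+x[3:]
        return (proj(p,o["ee_pos"]+X@R.T)-pts).ravel()
    # model axes: bx=tool y? start: model X->tool y, model Y(bore, toward camera face)->tool x, model Z up-> -tool z
    M=np.array([[0,1,0],[1,0,0],[0,0,-1]],float)
    s=least_squares(f,np.r_[Ro.from_matrix(M).as_rotvec(),0,0,.005])
    Rm=Ro.from_rotvec(s.x[:3]).as_matrix()
    print("t mm",(s.x[3:]*1000).round(2),"axis in tool",Rm[:,1].round(4),"rms px",np.sqrt((s.fun**2).mean()).round(2))
    return s.x[3:],Rm
E
cat > c.py <<'E'
from h import *
import pickle
p,o=pickle.load(open("w4.pkl","rb"))
k=600/135
q=np.array([(183,211),(405,211),(527,147),(500,75),(368,33),(208,33),(80,75),(55,147),(192,565),(392,565),(510,475),(70,475)])/k+[220,220]
a=9.113;b=22
F=[(-a,b),(a,b),(b,a),(b,-a),(a,-b),(-a,-b),(-b,-a),(-b,a)]
M=np.array([(x,18,z) for x,z in F]+[(-a,-18,b),(a,-18,b),(b,-18,a),(-b,-18,a)])/1000
t,Rm=fitblock(p,o,q,M); R=R0(o)
print("spacer world",o["ee_pos"]+R@t,"axis yaw",np.degrees(np.arctan2(*(R@Rm[:,1])[[1,0]])), (R@Rm[:,1]))
g=p["color"].astype(float).mean(2); print(g[170:190,282:292].mean(1).round().astype(int))
for r in (20,40,60,80,150,160,170): 
    l=g[r]; print(r,l[262:314].astype(int))
E
python3 c.py
```

```text
t mm [1.92 0.88 4.52] axis in tool [1.     0.0023 0.003 ] rms px 0.23
spacer world [0.57298993 0.0825283  0.1685959 ] axis yaw 101.68908257421161 [-0.2025999   0.97925753 -0.00282298]
[166 166 166 166 166 166 166 166 166 165 165 137 100  91  91  91  91  88
  76 123]
20 [ 91  91  92  93  94  92  92  85  88 105 115 124 131 136 141 145 149 153
 157 159 161 165 167 171 174 175 175 176 173 171 167 164 162 161 160 157
 154 151 145 140 127 113  91  91  90  90  89  87  90  91  93  93]
40 [ 91  89  91  90  92  91  90  86  90 102 114 123 131 137 142 147 150 153
 155 159 161 165 167 171 174 175 175 175 173 171 167 164 161 159 159 156
 153 149 144 136 125 103  93  91  89  90  91  89  88  92  92  93]
60 [ 90  91  89  91  90  91  92  86  87 102 114 124 133 137 142 147 149 152
 157 158 162 165 167 171 174 175 174 174 173 169 166 163 161 160 158 156
 153 149 142 132 122  93  91  92  92  91  89  89  89  92  95  93]
80 [ 89  91  91  91  91  92  91  83  86  99 112 123 131 136 143 145 150 153
 156 159 161 164 168 172 174 175 174 174 173 170 165 164 162 160 158 155
 152 147 140 130 120  94  92  92  92  92  92  88  91  92  95  94]
150 [ 92  91  90  92  90  93  93  92  84  90 107 119 128 135 141 145 149 152
 156 158 161 164 165 168 169 170 170 168 167 166 164 161 161 159 155 152
 146 139 130 107  91  89  90  91  89  92  91  91  93  92  90  90]
160 [ 93  91  91  90  89  91  93  94  83  90 106 119 127 135 140 146 149 152
 156 159 161 163 165 168 170 169 168 168 167 164 164 161 160 159 156 152
 146 138 127  99  88  91  88  89  90  92  90  91  91  91  91  91]
170 [ 92  92  90  90  90  92  92  92  87  90 104 117 126 136 140 144 150 153
 156 159 161 164 164 167 168 168 167 168 167 164 163 161 160 159 155 151
 145 136 124  91  86  91  88  89  89  92  90  90  91  91  91  90]
```

```bash
cat > d.py <<'E'
from h import *
import pickle
p,o=pickle.load(open("w4.pkl","rb"))
save(p,"w4c",(240,80,340,200))
E
python3 d.py
```

```text
(no output)
```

View pics/w4c.png

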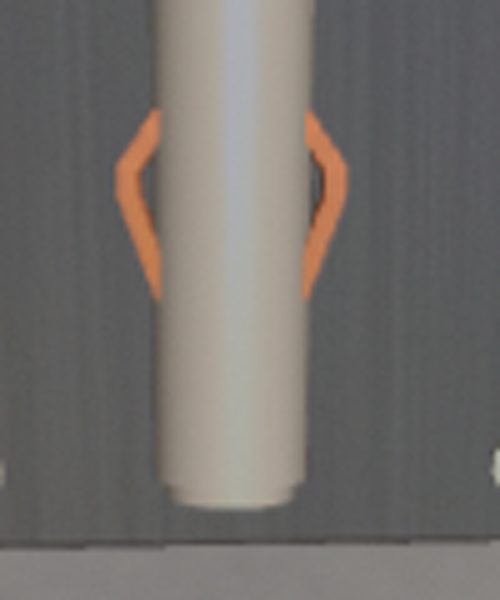

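>>> servo_tool --motion '[[[0,0.3,19,0,0,0],[0,0.2,18,0,0,0],[0,0,0,0,0,0]]]'

```text
time: 6.5
ee_pos: [0.5714, 0.0792, 0.1336]
tcp_rot: [-179.6, -0.0, 101.7]
wrist_force: [0.4, -1.2, -0.9]
opening: 0.043
```

```bash
python3 a.py w5
cat > d.py <<'E'
from h import *
import pickle
p,o=pickle.load(open("w5.pkl","rb"))
save(p,"w5a",(220,100,350,360))
E
python3 d.py
```

```text
6.55 [0.57193435 0.07945413 0.13517269] [-1.79690382e+02 -2.37097031e-02  1.01717047e+02] [-0.70011661 -0.27069727 -0.13014995] 0.04293544287244539
```

View pics/w5a.png

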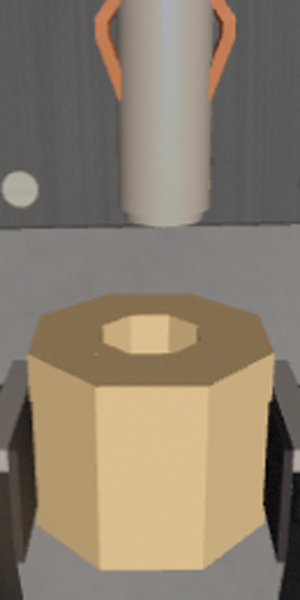

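```bash
cat > c.py <<'E'
from h import *
import pickle
p,o=pickle.load(open("w5.pkl","rb"))
g=p["color"].astype(float).mean(2)
for r in (5,20,40,60,80,150,160,170,180): 
    l=g[r-1:r+2].mean(0); print(r,l[264:278].astype(int),l[304:320].astype(int))
print(g[185:200,288:295].mean(1).round())
save(p,"w5b",(220,220,350,355))
E
python3 c.py
```

```text
5 [ 90  91  92  91  89  83  90 102 111 119 126 131 135 139] [159 158 157 154 152 149 145 140 132 123 106  89  88  87  90  90]
20 [ 90  91  91  91  92  86  86 100 111 119 124 130 135 138] [159 159 157 154 152 148 144 138 131 123 110  89  88  87  89  92]
40 [ 90  90  90  91  90  85  86  99 109 118 124 130 134 138] [159 158 156 154 151 147 142 137 128 114  91  90  88  89  90  92]
60 [ 89  88  89  90  91  84  85  97 108 116 123 129 134 138] [159 157 155 153 150 146 141 133 125 110  91  91  88  89  92  91]
80 [ 90  90  90  91  91  84  83  94 106 115 123 128 135 137] [159 156 154 152 148 144 139 129 119  91  91  91  88  89  92  92]
150 [ 89  89  91  91  91  91  86  86  97 111 119 126 131 136] [157 154 152 147 143 134 127 108  92  90  90  90  89  90  92  90]
160 [ 89  88  90  92  91  92  86  84  96 109 117 125 131 136] [156 155 151 146 142 133 124  96  88  88  89  90  90  90  91  90]
170 [ 89  88  89  91  91  92  91  85  95 108 117 124 130 136] [156 154 150 146 141 132 121  83  84  87  89  89  90  90  89  89]
180 [ 89  87  88  90  91  91  91  83  93 107 116 124 131 135] [156 152 150 144 139 130 128  99  88  88  90  90  90  91  90  90]
[166. 166. 166. 166. 166. 166. 166. 166. 166. 165. 165. 165. 165. 137.
 127.]
```

View pics/w5b.png

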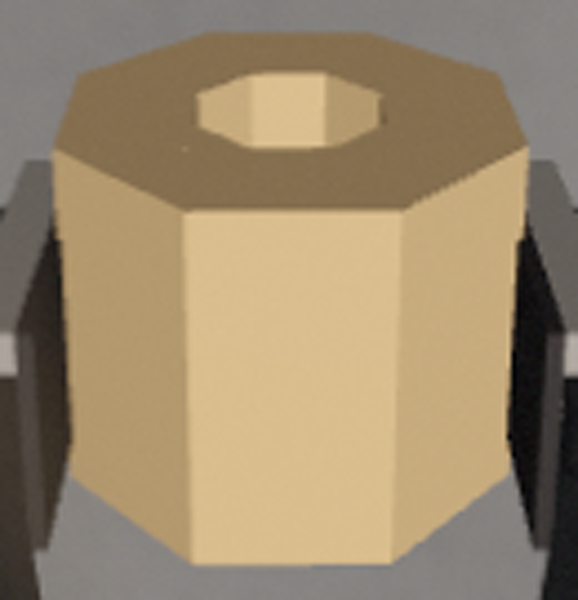

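```bash
cat >> h.py <<'E'
# camera axes in tool frame (columns of RT: tool components of cam vectors)
RT=np.array([[0.001,1,0],[-.956,.001,-.293],[-.293,0,.956]]).T
def cray(p,uv):
    d=(np.array(uv,float)-[p["cx"],p["cy"]])/[p["fx"],p["fy"]]; s=d.copy()
    for _ in range(20): s=d/(1+p["k1"]*(s**2).sum())
    v=RT@np.array([s[0],s[1],1]); return v/np.linalg.norm(v)   # in tool axes, origin camera
def rodfit(p,ed,r=.008):
    """ed: list (row,left,right). rod in tool axes rel. camera: y=a+b*x, z=c (+d*x)"""
    from scipy.optimize import least_squares
    def f(q):
        A=np.array([0,q[0],q[2]]);u=np.array([1,q[1],q[3]]);u/=np.linalg.norm(u);o=[]
        for row,l,rr in ed:
            for x in(l,rr):
                v=cray(p,(x,row)); n=np.cross(u,v);n/=np.linalg.norm(n);o.append((abs(A@n)-r)*1000)
        o.append(q[3]*100)
        return o
    s=least_squares(f,[0,0,.13,0]); print("rod y0,slope,z,slopez",s.x.round(4),"res",np.round(s.fun,2)); return s.x
def blockcam(p,pts,model):
    from scipy.optimize import least_squares
    def pr(X):
        c=X@RT; s=c[:,:2]/c[:,2:]; s=s*(1+p["k1"]*(s**2).sum(1,keepdims=True)); return s*[p["fx"],p["fy"]]+[p["cx"],p["cy"]]
    M=np.array([[0,1,0],[1,0,0],[0,0,-1]],float)
    s=least_squares(lambda x:(pr(model@Ro.from_rotvec(x[:3]).as_matrix().T+x[3:])-pts).ravel(),np.r_[Ro.from_matrix(M).as_rotvec(),-.07,0,.13])
    print("block in cam/tool axes mm",(s.x[3:]*1000).round(2),"bore axis",Ro.from_rotvec(s.x[:3]).as_matrix()[:,1].round(4),"rms",np.sqrt((s.fun**2).mean()).round(2)); return s.x
def octo(a,b,L): 
    F=[(-a,b),(a,b),(b,a),(b,-a),(a,-b),(-a,-b),(-b,-a),(-b,a)]
    return np.array([(x,L,z) for x,z in F]+[(-a,-L,b),(a,-L,b),(b,-L,a),(-b,-L,a)])/1000
E
cat > c.py <<'E'
from h import *
import pickle
p4,o=pickle.load(open("w4.pkl","rb"));p5,o=pickle.load(open("w5.pkl","rb"))
k=600/135
q=np.array([(183,211),(405,211),(527,147),(500,75),(368,33),(208,33),(80,75),(55,147),(192,565),(392,565),(510,475),(70,475)])/k+[220,220]
for p in(p4,p5): blockcam(p,q,octo(9.113,22,18))
rodfit(p4,[(20,268.6,304.2),(40,268.7,303.7),(60,268.7,303.2),(80,268.8,303),(150,269.8,301.8),(160,269.9,301.5),(170,270,301)])
rodfit(p5,[(5,268.5,314.8),(20,268.7,315),(40,268.7,314),(60,268.7,313.8),(80,268.7,313),(150,269.8,311.8),(160,269.8,311.3),(170,270.3,311)])
print(RT.T@cray(p5,(284,256)), cray(p5,(284.9,253)))
# tip
for p,r in((p4,180.8),(p5,197.8)): print(cray(p,(288,r)))
E
python3 c.py
```

```text
block in cam/tool axes mm [-72.58   0.3  129.  ] bore axis [1.     0.003  0.0028] rms 0.23
block in cam/tool axes mm [-72.58   0.3  129.  ] bore axis [1.     0.003  0.0028] rms 0.23
rod y0,slope,z,slopez [ 5.00e-04  2.80e-03  1.61e-01 -1.00e-04] res [ 0.01  0.12  0.02  0.04  0.09 -0.04  0.12  0.02 -0.08  0.04 -0.08 -0.02
 -0.09 -0.18 -0.01]
rod y0,slope,z,slopez [ 0.0023  0.0011  0.1235 -0.    ] res [-0.03 -0.03 -0.06  0.15 -0.   -0.06  0.06  0.03  0.13 -0.1  -0.01  0.07
  0.03 -0.02 -0.12 -0.04 -0.  ]
[-0.00260535  0.13785792  0.99034076] [-4.13637009e-01  6.05471732e-04  9.10441683e-01]
[-0.19961155  0.01005965  0.97982347]
[-0.25129572  0.01014623  0.96785718]
```

>>> servo_tool --motion '[[[0,1,-20,0,0,0],[0,1,-20,0,0,0],[17,0,0,0,0,0],[17,0,0,0,0,0],[0,0,0,0,0,0]]]'

```text
time: 7.05
ee_pos: [0.5674, 0.1162, 0.1758]
tcp_rot: [-179.8, -0.1, 101.9]
wrist_force: [-0.4, 0.3, 0.3]
opening: 0.0428
```

>>> servo_tool --motion '[[[0,0,1,0,0,0],[0,0,1,0,0,0],[0,0,1,0,0,0],[0,0,0,0,0,0],[0,0,0,0,0,0]]]'

```text
time: 7.55
ee_pos: [0.5682, 0.1141, 0.1729]
tcp_rot: [-179.8, -0.0, 101.8]
wrist_force: [-1.0, 0.3, -0.3]
opening: 0.0434
```

>>> servo_tool --motion '[[[0,0,1,0,0,0],[0,0,0,0,0,0]]]'

```text
time: 7.75
ee_pos: [0.5682, 0.1142, 0.1719]
tcp_rot: [-179.8, -0.0, 101.8]
wrist_force: [0.3, 0.1, -0.4]
opening: 0.0428
```

>>> servo_tool --motion '[[[0,0,1,0,0,0],[0,0,0,0,0,0]]]'

```text
time: 7.95
ee_pos: [0.5682, 0.1143, 0.1709]
tcp_rot: [-179.8, -0.0, 101.8]
wrist_force: [-0.1, -1.1, -1.0]
opening: 0.0427
```

>>> servo_tool --motion '[[[0,0,1,0,0,0],[0,0,0,0,0,0]]]'

```text
time: 8.15
ee_pos: [0.5682, 0.1143, 0.1699]
tcp_rot: [-179.8, -0.0, 101.8]
wrist_force: [0.3, 0.4, 0.0]
opening: 0.0426
```

>>> servo_tool --motion '[[[0,0,1,0,0,0],[0,0,0,0,0,0]]]'

```text
time: 8.35
ee_pos: [0.5682, 0.1143, 0.1689]
tcp_rot: [-179.8, -0.0, 101.8]
wrist_force: [-0.8, -0.0, -0.8]
opening: 0.043
```

>>> servo_tool --motion '[[[0,0,1,0,0,0],[0,0,0,0,0,0]]]'

```text
time: 8.55
ee_pos: [0.5682, 0.1143, 0.1679]
tcp_rot: [-179.8, -0.0, 101.8]
wrist_force: [-0.1, 0.1, 0.2]
opening: 0.0429
```

>>> servo_tool --motion '[[[0,0,1,0,0,0],[0,0,0,0,0,0]]]'

```text
time: 8.75
ee_pos: [0.5682, 0.1143, 0.1669]
tcp_rot: [-179.8, -0.0, 101.8]
wrist_force: [1.0, -1.1, -0.0]
opening: 0.0432
```

>>> servo_tool --motion '[[[0,0,1,0,0,0],[0,0,0,0,0,0]]]'

```text
time: 8.95
ee_pos: [0.5682, 0.1143, 0.166]
tcp_rot: [-179.8, -0.0, 101.8]
wrist_force: [0.5, -0.5, 0.4]
opening: 0.0429
```

>>> servo_tool --motion '[[[0,0,1,0,0,0],[0,0,0,0,0,0]]]'

```text
time: 9.15
ee_pos: [0.5683, 0.1143, 0.1654]
tcp_rot: [-179.9, -0.0, 101.8]
wrist_force: [0.3, -0.4, 3.6]
opening: 0.0425
```

>>> servo_tool --motion '[[[0,0,-5,0,0,0],[-18,0,0,0,0,0],[-18,0,0,0,0,0],[0,0,17,0,0,0],[0,0,17,0,0,0]]]'

```text
time: 9.65
ee_pos: [0.5759, 0.0786, 0.1362]
tcp_rot: [-179.9, -0.0, 101.7]
wrist_force: [-0.5, 0.3, -2.1]
opening: 0.043
```

>>> servo_tool --motion '[[[0,0,0,0,0,0],[0,0,0,0,0,0],[0,0,0,0,0,0]]]'

```text
time: 9.95
ee_pos: [0.5758, 0.0792, 0.1372]
tcp_rot: [-179.9, -0.0, 101.8]
wrist_force: [-0.1, -0.1, -0.5]
opening: 0.0427
```

```bash
python3 a.py w6
cat > c.py <<'E'
from h import *
import pickle
p,o=pickle.load(open("w6.pkl","rb"))
g=p["color"].astype(float).mean(2)
for r in (20,60,150,170): 
    l=g[r-1:r+2].mean(0); print(r,l[264:278].astype(int),l[296:320].astype(int))
print(g[185:205,285:292].mean(1).round())
save(p,"w6a",(220,100,350,360))
E
python3 c.py
```

```text
10.0 [0.57589242 0.07928437 0.13717952] [-1.79909722e+02 -1.74502844e-02  1.01815019e+02] [ 0.63673282 -0.53895338 -0.19582858] 0.04291500360181022
20 [134 138 141 145 147 150 152 155 157 159 161 163 166 169] [151 145 141 134 124 113  85  92  90  89  88  90  88  88  88  90  92  92
  92  89  87  86  87  88]
60 [131 136 140 144 147 150 152 154 157 159 161 163 165 168] [148 145 139 130 120  99  91  91  90  89  91  92  90  89  90  92  93  92
  91  89  86  87  89  89]
150 [125 131 135 139 144 147 150 153 155 157 159 161 163 165] [145 137 129 117  88  86  90  90  90  89  89  90  90  90  90  91  92  91
  89  88  88  89  87  89]
170 [121 129 134 139 143 146 149 153 155 157 159 161 163 164] [143 136 127 112  93  88  89  90  89  88  89  90  88  90  89  91  89  90
  91  89  88  88  87  90]
[162. 163. 163. 163. 162. 162. 162. 157. 119.  87.  81. 123. 127. 127.
 127. 126. 127. 127. 127. 127.]
```

View pics/w6a.png

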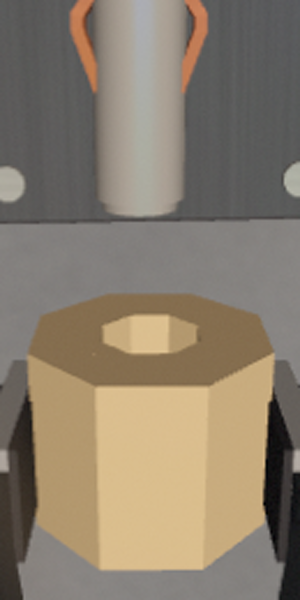

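>>> servo_tool --motion '[[[0,-2,1.4,0,0,0],[0,0,0,0,0,0],[0,0,0,0,0,0],[0,0,0,0,0,0]]]'

```text
time: 10.4
ee_pos: [0.5735, 0.0787, 0.1348]
tcp_rot: [-179.8, -0.0, 101.8]
wrist_force: [-0.2, -1.1, -0.2]
opening: 0.0426
```

```bash
python3 a.py w7
cat > c.py <<'E'
from h import *
import pickle,sys
p,o=pickle.load(open(sys.argv[1]+".pkl","rb"))
g=p["color"].astype(float).mean(2); ed=[]
for r in (10,20,40,60,80,150,160,170): 
    l=g[r-1:r+2].mean(0); c=284
    b=c+10+np.argmax(l[c+10:c+60]<105); a=c-10-np.argmax(l[c-10:c-60:-1]<98); ed.append((r,a-.8,b-.3))
print(ed)
q=rodfit(p,ed); print("rod y at tip x=-30mm:",q[0]-.03*q[1],"at collar x=+70:",q[0]+.07*q[1])
print(g[185:205,281:288].mean(1).round())
E
python3 c.py w7
```

```text
10.45 [0.57353486 0.07871224 0.13471756] [-1.79834566e+02 -2.41979894e-02  1.01805429e+02] [ 0.32044062  1.0326994  -0.43066552] 0.04264538233409395
[(10, np.float64(264.2), np.float64(308.7)), (20, np.float64(264.2), np.float64(308.7)), (40, np.float64(264.2), np.float64(308.7)), (60, np.float64(265.2), np.float64(307.7)), (80, np.float64(265.2), np.float64(307.7)), (150, np.float64(266.2), np.float64(305.7)), (160, np.float64(266.2), np.float64(305.7)), (170, np.float64(266.2), np.float64(305.7))]
rod y0,slope,z,slopez [ 5.000e-04  1.900e-03  1.288e-01 -1.000e-04] res [ 0.05 -0.03  0.08  0.04  0.16  0.17 -0.13 -0.06 -0.04  0.08 -0.1  -0.15
 -0.04 -0.07  0.01  0.01 -0.01]
rod y at tip x=-30mm: 0.000452553164382406 at collar x=+70: 0.0006377736172724931
[165. 165. 165. 165. 165. 164. 164. 163. 163. 157.  96.  89. 124. 128.
 127. 127. 127. 128. 128. 128.]
```

View pics/w7.png

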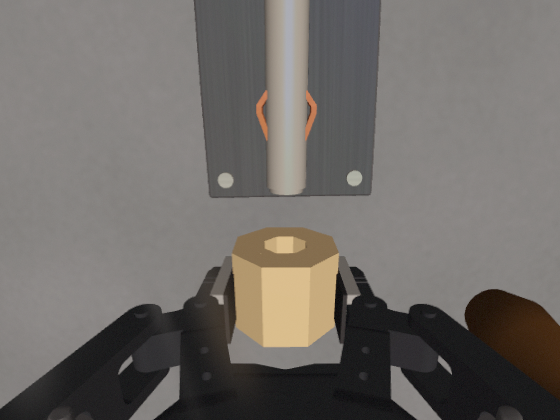

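>>> servo_tool --motion '[[[10,0,-0.8,0,0,0],[8,0,0,0,0,0],[0,0,0,0,0,0],[0,0,0,0,0,0]]]'

```text
time: 10.85
ee_pos: [0.5698, 0.0968, 0.1355]
tcp_rot: [-179.8, -0.0, 101.9]
wrist_force: [-0.4, -0.2, 0.6]
opening: 0.0427
```

>>> servo_tool --motion '[[[2,0,0,0,0,0],[2,0,0,0,0,0],[0,0,0,0,0,0]]]'

```text
time: 11.15
ee_pos: [0.569, 0.1003, 0.1355]
tcp_rot: [-179.8, -0.0, 101.8]
wrist_force: [-0.0, -0.6, -0.2]
opening: 0.0428
```

>>> servo_tool --motion '[[[1,0,0,0,0,0],[1,0,0,0,0,0],[0,0,0,0,0,0]]]'

```text
time: 11.45
ee_pos: [0.5686, 0.1022, 0.1355]
tcp_rot: [-179.8, -0.0, 101.8]
wrist_force: [0.2, 0.2, -0.3]
opening: 0.0428
```

```bash
python3 a.py w8
```

```text
11.5 [0.56861136 0.10217494 0.13543819] [-1.79828836e+02 -1.99005804e-02  1.01803887e+02] [ 0.49900254  0.92636629 -1.06557579] 0.04261172575872441
```

View pics/w8.png

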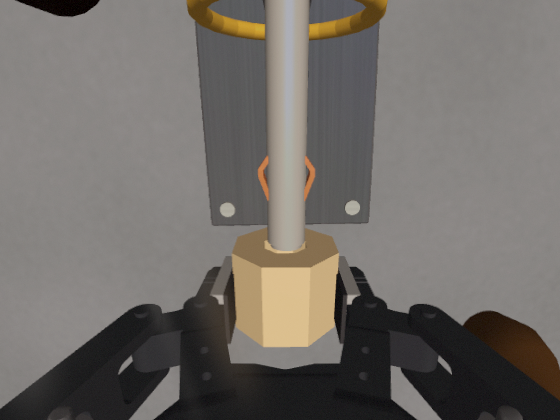

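>>> servo_tool --motion '[[[1,0,0,0,0,0],[1,0,0,0,0,0],[0,0,0,0,0,0]]]'

```text
time: 11.8
ee_pos: [0.5682, 0.1043, 0.1354]
tcp_rot: [-179.8, -0.0, 101.8]
wrist_force: [0.3, 0.1, 0.6]
opening: 0.0428
```

>>> servo_tool --motion '[[[1,0,0,0,0,0],[1,0,0,0,0,0],[0,0,0,0,0,0]]]'

```text
time: 12.1
ee_pos: [0.5678, 0.1062, 0.1355]
tcp_rot: [-179.8, -0.0, 101.8]
wrist_force: [0.1, 0.7, -0.1]
opening: 0.0425
```

>>> servo_tool --motion '[[[1,0,0,0,0,0],[1,0,0,0,0,0],[0,0,0,0,0,0]]]'

```text
time: 12.4
ee_pos: [0.5673, 0.1082, 0.1355]
tcp_rot: [-179.8, -0.0, 101.8]
wrist_force: [-0.6, -0.7, 0.1]
opening: 0.0432
```

>>> servo_tool --motion '[[[1.5,0,0,0,0,0],[1.5,0,0,0,0,0],[0,0,0,0,0,0]]]'

```text
time: 12.7
ee_pos: [0.5667, 0.1112, 0.1355]
tcp_rot: [-179.8, -0.0, 101.8]
wrist_force: [-0.3, 0.9, -0.6]
opening: 0.0428
```

>>> servo_tool --motion '[[[1.5,0,0,0,0,0],[1.5,0,0,0,0,0],[0,0,0,0,0,0]]]'

```text
time: 13.0
ee_pos: [0.5661, 0.1141, 0.1355]
tcp_rot: [-179.8, -0.0, 101.8]
wrist_force: [0.0, 1.1, -1.1]
opening: 0.0434
```

>>> servo_tool --motion '[[[1.5,0,0,0,0,0],[1.5,0,0,0,0,0],[0,0,0,0,0,0]]]'

```text
time: 13.3
ee_pos: [0.5655, 0.117, 0.1355]
tcp_rot: [-179.8, -0.0, 101.8]
wrist_force: [-0.2, 0.3, -0.4]
opening: 0.0429
```

```bash
python3 a.py w9
```

```text
13.35 [0.5654976  0.11694823 0.13543838] [-1.79824998e+02 -2.27440362e-02  1.01810925e+02] [ 0.11220212  0.76853677 -0.84913346] 0.04278143008976781
```

View pics/w9.png

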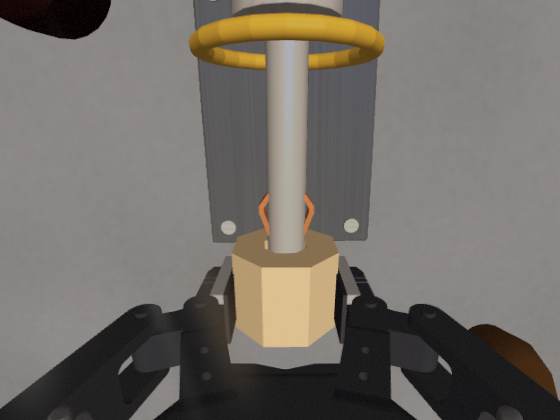

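>>> servo_tool --motion '[[[1,0.5,0,0,0,0],[1.5,0,0,0,0,0],[1.5,0,0,0,0,0],[1,0,0,0,0,0],[0,0,0,0,0,0]]]' --newtons 90 --gripper 35

```text
time: 13.85
ee_pos: [0.565, 0.122, 0.1354]
tcp_rot: [-179.8, -0.0, 101.8]
wrist_force: [-0.4, -0.7, 0.1]
opening: 0.0421
```

>>> servo_tool --motion '[[[1.5,0,0,0,0,0],[1.5,0,0,0,0,0],[1.5,0,0,0,0,0],[1.5,0,0,0,0,0],[0,0,0,0,0,0]]]'

```text
time: 14.35
ee_pos: [0.5638, 0.1279, 0.1355]
tcp_rot: [-179.8, -0.0, 101.8]
wrist_force: [-0.5, 0.1, 0.1]
opening: 0.042
```

>>> servo_tool --motion '[[[1.5,0,0,0,0,0],[1.5,0,0,0,0,0],[1.5,0,0,0,0,0],[1.5,0,0,0,0,0],[0,0,0,0,0,0]]]'

```text
time: 14.85
ee_pos: [0.5625, 0.1339, 0.1355]
tcp_rot: [-179.8, -0.0, 101.8]
wrist_force: [-0.5, -1.3, 0.1]
opening: 0.0427
```

>>> servo_tool --motion '[[[2,0,0,0,0,0],[2,0,0,0,0,0],[2,0,0,0,0,0],[2,0,0,0,0,0],[2,0,0,0,0,0]]]'

```text
time: 15.35
ee_pos: [0.5605, 0.1436, 0.1355]
tcp_rot: [-179.8, -0.0, 101.8]
wrist_force: [0.6, -3.5, 0.5]
opening: 0.0424
```

>>> servo_tool --motion '[[[2,0,0,0,0,0],[2,0,0,0,0,0],[2,0,0,0,0,0],[2,0,0,0,0,0],[2,0,0,0,0,0]]]'

```text
time: 15.85
ee_pos: [0.5584, 0.1533, 0.1355]
tcp_rot: [-179.8, -0.0, 101.8]
wrist_force: [0.9, -3.8, 1.0]
opening: 0.0423
```

```bash
python3 a.py w10
```

```text
15.9 [0.55837066 0.1536202  0.13546858] [-1.79828575e+02 -3.59458804e-02  1.01815220e+02] [-0.09934549 -1.69030675  0.47089475] 0.042017764524095225
```

View pics/w10.png

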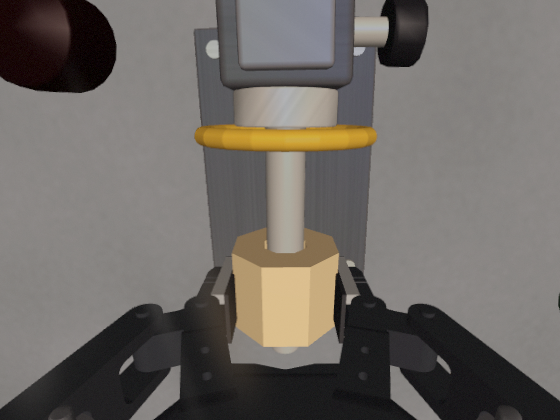

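>>> servo_tool --motion '[[[3,0,0,0,0,0],[3,0,0,0,0,0],[3,0,0,0,0,0],[3,0,0,0,0,0],[3,0,0,0,0,0]]]'

```text
time: 16.4
ee_pos: [0.5553, 0.1681, 0.1354]
tcp_rot: [-179.8, -0.0, 101.8]
wrist_force: [0.2, -3.7, 1.0]
opening: 0.0424
```

>>> servo_tool --motion '[[[3,0,0,0,0,0],[3,0,0,0,0,0],[3,0,0,0,0,0],[3,0,0,0,0,0],[0,0,0,0,0,0]]]'

```text
time: 16.9
ee_pos: [0.5528, 0.1801, 0.1354]
tcp_rot: [-179.8, -0.0, 101.8]
wrist_force: [-0.7, -0.2, -0.4]
opening: 0.0424
```

```bash
python3 a.py w11
```

```text
16.95 [0.55282631 0.1798846  0.1353753 ] [-1.79818097e+02 -3.10026473e-02  1.01827219e+02] [ 0.57382969 -0.75545214 -0.81248712] 0.042319770093212354
```

View pics/w11.png

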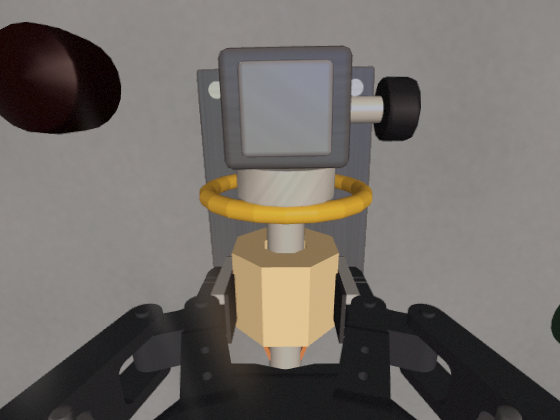

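>>> servo_tool --motion '[[[2,0,0,0,0,0],[2,0,0,0,0,0],[2,0,0,0,0,0],[2,0,0,0,0,0],[0,0,0,0,0,0]]]'

```text
time: 17.45
ee_pos: [0.5513, 0.1877, 0.1355]
tcp_rot: [-179.8, -0.0, 101.8]
wrist_force: [0.2, -0.0, -0.5]
opening: 0.0422
```

>>> servo_tool --motion '[[[1.5,0,0,0,0,0],[1.5,0,0,0,0,0],[0,0,0,0,0,0]]]'

```text
time: 17.75
ee_pos: [0.5506, 0.1905, 0.1355]
tcp_rot: [-179.8, -0.0, 101.8]
wrist_force: [0.4, -0.0, 0.2]
opening: 0.0424
```

>>> servo_tool --motion '[[[1,0,0,0,0,0],[1,0,0,0,0,0],[0,0,0,0,0,0]]]'

```text
time: 18.05
ee_pos: [0.5503, 0.1924, 0.1355]
tcp_rot: [-179.8, -0.0, 101.8]
wrist_force: [0.1, -0.2, 0.4]
opening: 0.0424
```

```bash
python3 a.py w12
```

```text
18.1 [0.55028439 0.19239723 0.13549807] [-1.79832006e+02 -2.19831361e-02  1.01807833e+02] [-0.11644681  0.21514911 -0.21383767] 0.042155079099235666
```

View pics/w12.png

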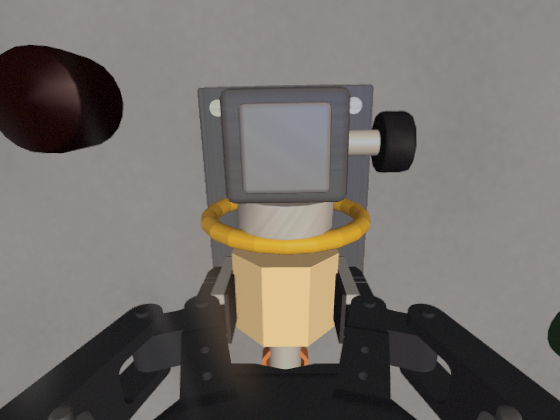

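>>> servo_tool --motion '[[[1,0,0,0,0,0],[1,0,0,0,0,0],[0,0,0,0,0,0]]]'

```text
time: 18.4
ee_pos: [0.5499, 0.1944, 0.1355]
tcp_rot: [-179.8, -0.0, 101.8]
wrist_force: [0.4, -0.4, 0.1]
opening: 0.0421
```

>>> servo_tool --motion '[[[1,0,0,0,0,0],[0,0,0,0,0,0]]]'

```text
time: 18.6
ee_pos: [0.5498, 0.1948, 0.1355]
tcp_rot: [-179.8, 0.0, 101.8]
wrist_force: [1.8, -4.4, 0.0]
opening: 0.0416
```

>>> servo_tool --motion '[[[1,0,0,0,0,0],[0,0,0,0,0,0]]]'

```text
time: 18.8
ee_pos: [0.5497, 0.1949, 0.1355]
tcp_rot: [-179.8, 0.1, 101.7]
wrist_force: [2.1, -9.8, 0.3]
opening: 0.0424
```

>>> servo_tool --motion '[[[1,0,0,0,0,0],[0,0,0,0,0,0]]]'

```text
time: 19.0
ee_pos: [0.5497, 0.195, 0.1355]
tcp_rot: [-179.8, 0.2, 101.7]
wrist_force: [2.9, -13.5, 1.7]
opening: 0.0424
```

>>> servo_tool --motion '[[[-1.3,0,0,0,0,0],[-1,0,0,0,0,0],[0,0,0,0,0,0]]]'

```text
time: 19.3
ee_pos: [0.5498, 0.1947, 0.1355]
tcp_rot: [-179.8, -0.0, 101.8]
wrist_force: [0.1, -3.8, -0.0]
opening: 0.0419
```

>>> servo_tool --motion '[[[0,0,0,0,0,0],[0,0,0,0,0,0],[0,0,0,0,0,0],[0,0,0,0,0,0],[0,0,0,0,0,0]]]' --gripper 85

```text
time: 19.8
ee_pos: [0.5497, 0.1951, 0.1355]
tcp_rot: [-179.8, -0.0, 101.8]
wrist_force: [0.2, 0.6, 1.2]
opening: 0.0851
```

>>> servo_tool --motion '[[[0,0,-8,0,0,0],[0,0,-20,0,0,0],[0,0,-35,0,0,0],[-30,0,-20,0,0,0],[0,0,0,0,0,0]]]'

```text
time: 20.3
ee_pos: [0.5575, 0.1641, 0.2227]
tcp_rot: [179.8, -0.0, 101.7]
wrist_force: [-0.1, 0.6, -0.5]
opening: 0.0852
```

```bash
python3 a.py w13; python3 -c "
from h import *
plan([([.4,-.05,.2],102),([.475,-.215,.2],150,180,0)])"
```

```text
20.35 [0.55699831 0.16490438 0.2206596 ] [ 1.79977819e+02 -3.63090377e-02  1.01707903e+02] [-0.96801298 -0.03191378 -0.15621423] 0.0849725450115096
[[[-29.8, -32.9, 3.4, 0, 0, -0.001],[-29.7, -32.9, 3.4, 0, 0, -0.001],[-29.7, -33, 3.4, 0, 0, -0.001],[-29.7, -33, 3.4, 0, 0, -0.001],[-29.6, -33, 3.4, 0, 0, -0.001]]]
[[[-29.6, -33, 3.5, 0, -0.001, 0],[-25.3, 5.6, 0, 0, 0, -0.12],[-25.8, 2.5, 0, 0, 0, -0.12],[-25.9, -0.6, 0, 0, 0, -0.12],[-25.6, -3.7, 0, 0, 0, -0.119]]]
[[[-25, -6.7, 0, 0, 0, -0.12],[-24, -9.6, 0, 0, 0, -0.119],[-22.7, -12.4, 0.1, 0, 0.001, -0.12]]]
end [ 0.475 -0.215  0.2  ] t 20.35
```

View pics/w13.png

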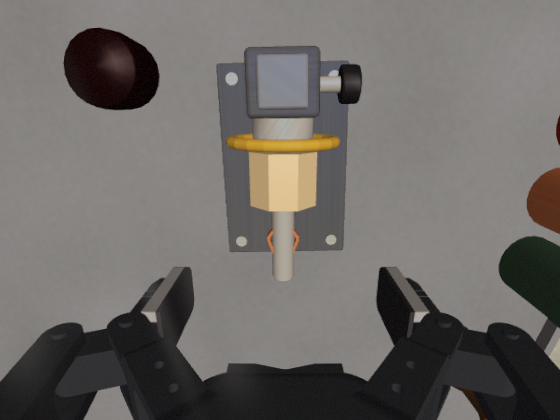

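```bash
python3 -c "
from h import *
print(bot.get_obs()['q'])
plan([([.6014,-.179,.2],-10.2)])"
```

```text
[1.64761392e+01 8.71515369e+00 1.08842439e+01 9.21439682e+01
 3.43395991e-02 9.47682510e+01]
[[[-24.7, -1.9, 1.5, 0, 0, 0.14],[-24.7, 1.6, 1.5, 0, 0, 0.139],[-24.3, 5, 1.5, 0, 0, 0.14],[-23.3, 8.3, 1.4, 0, 0, 0.139],[-21.9, 11.5, 1.5, 0, 0, 0.14]]]
[[[-20.1, 14.4, 1.4, 0, 0, 0.139],[-17.9, 17.1, 1.5, 0, 0, 0.14],[-15.4, 19.4, 1.4, 0, 0, 0.139],[-12.5, 21.4, 1.5, 0, 0, 0.14],[-9.5, 22.9, 1.4, 0, 0, 0.139]]]
[[[-6.2, 24, 1.5, 0, 0, 0.14],[-2.8, 24.6, 1.4, 0, 0, 0.139],[0.7, 24.8, 1.5, 0, 0, 0.14],[4.2, 24.4, 1.4, -0.001, 0, 0.139]]]
end [ 0.6014 -0.179   0.2   ] t 20.35
```

```bash
python3 -c "
from h import *
plan([([.6566,-.189,.19],169.8)])"
```

```text
[[[-40.8, 2.9, 3.4, 0, 0, -0.132],[-40.8, -2.5, 3.4, 0, 0, -0.132],[-40.1, -7.9, 3.4, 0, 0, -0.132],[-38.7, -13.1, 3.4, 0, 0, -0.132],[-36.6, -18.1, 3.4, 0, 0, -0.132]]]
[[[-33.9, -22.7, 3.4, 0, 0, -0.132],[-30.7, -27, 3.3, 0, 0, -0.132],[-26.8, -30.8, 3.4, 0, 0, -0.132],[-22.5, -34, 3.3, 0.001, 0, -0.132]]]
end [ 0.6566 -0.189   0.19  ] t 20.35
```

>>> servo_tool --motion '[[[-40.8,3,3.4,0,0,-0.132],[-40.8,-2.5,3.4,0,0,-0.132],[-40,-8,3.4,0,0,-0.132],[-38.7,-13,3.4,0,0,-0.132],[-36.6,-18,3.4,0,0,-0.132]]]'

```text
time: 20.85
ee_pos: [0.6118, -0.0318, 0.2004]
tcp_rot: [-179.9, -0.2, 139.9]
wrist_force: [0.6, -0.6, -0.1]
opening: 0.0848
```

>>> servo_tool --motion '[[[-34,-22.7,3.4,0,0,-0.132],[-30.7,-27,3.3,0,0,-0.132],[-26.8,-30.8,3.4,0,0,-0.132],[-22.5,-34,3.3,0,0,-0.132],[0,0,0,0,0,0]]]'

```text
time: 21.35
ee_pos: [0.6564, -0.1918, 0.185]
tcp_rot: [-179.9, -0.3, 169.9]
wrist_force: [0.8, 1.4, -0.8]
opening: 0.085
```

>>> servo_tool --motion '[[[0,0,0,0,0,0],[0,0,0,0,0,0]]]'

```text
time: 21.55
ee_pos: [0.6563, -0.1869, 0.1876]
tcp_rot: [-180.0, -0.2, 169.8]
wrist_force: [-0.2, 0.0, -0.5]
opening: 0.0851
```

```bash
python3 a.py w14
```

```text
21.6 [ 0.65631769 -0.18659405  0.18792895] [-1.79973837e+02 -1.77659505e-01  1.69883863e+02] [0.23377115 0.31267481 0.78564985] 0.08515091209141464
```

View pics/w14.png

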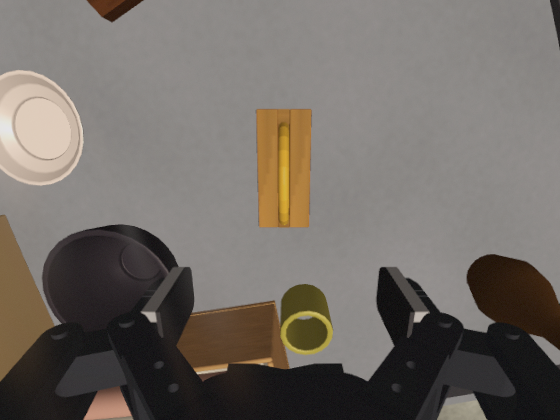

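```bash
python3 -c "
from h import *
import pickle
p,o=pickle.load(open('w14.pkl','rb'));R=R0(o)
C=np.array([onz(p,x,.036) for x in [(257,109),(311.5,109),(310,228.5),(258.5,228.5)]])
c=C.mean(0);print(C,c,'tool',R.T@(c-o['ee_pos']))
print('ring bar pts tool',[(R.T@(onz(p,x,.087)-o['ee_pos'])).round(4) for x in [(283.8,150),(283.8,175),(283.8,200)]])
print('ring ends tool',[(R.T@(onz(p,x,.051)-o['ee_pos'])).round(4) for x in [(284,122),(284,226)]])
save(p,'w14a',(230,95,340,240))
"
```

```text
[[ 0.5739668  -0.19646019  0.036     ]
 [ 0.58190454 -0.15204944  0.036     ]
 [ 0.68539355 -0.16947439  0.036     ]
 [ 0.67708584 -0.21604091  0.036     ]] [ 0.62958768 -0.18350623  0.036     ] tool [ 0.02638559 -0.00158574  0.15201223]
ring bar pts tool [array([ 0.0506, -0.0018,  0.1011]), array([ 0.0329, -0.0018,  0.101 ]), array([ 0.0145, -0.0018,  0.101 ])]
ring ends tool [array([ 0.0687, -0.0017,  0.1371]), array([-0.0183, -0.0018,  0.1369])]
```

View pics/w14a.png

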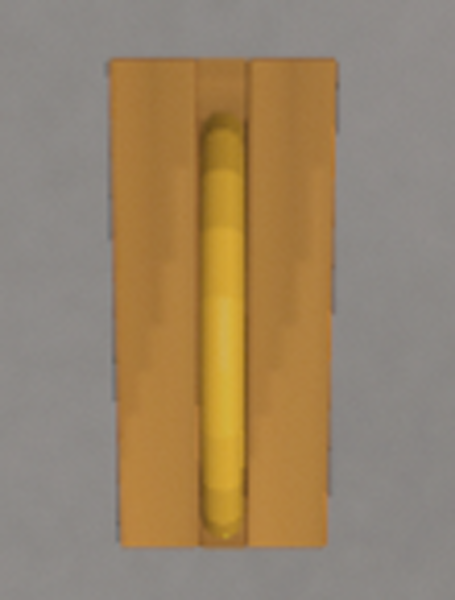

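>>> servo_tool --motion '[[[-2.5,-1.7,25,0,0,0],[0,0,30,0,0,0],[0,0,30,0,0,0],[0,0,18,0,0,0],[0,0,0,0,0,0]]]'

```text
time: 22.1
ee_pos: [0.6568, -0.1883, 0.082]
tcp_rot: [-180.0, -0.4, 169.9]
wrist_force: [0.1, -0.5, 0.2]
opening: 0.0851
```

>>> servo_tool --motion '[[[0,0,0,0,0,0],[0,0,0,0,0,0]]]'

```text
time: 22.3
ee_pos: [0.659, -0.1898, 0.087]
tcp_rot: [-179.9, -0.0, 169.9]
wrist_force: [-0.4, -0.5, 0.9]
opening: 0.0851
```

```bash
python3 a.py w15
```

```text
22.35 [ 0.65906381 -0.18992069  0.08692733] [-1.79941065e+02 -6.14143742e-03  1.69888939e+02] [ 0.66332712  0.23748608 -0.58500809] 0.08519633248891542
```

View pics/w15.png

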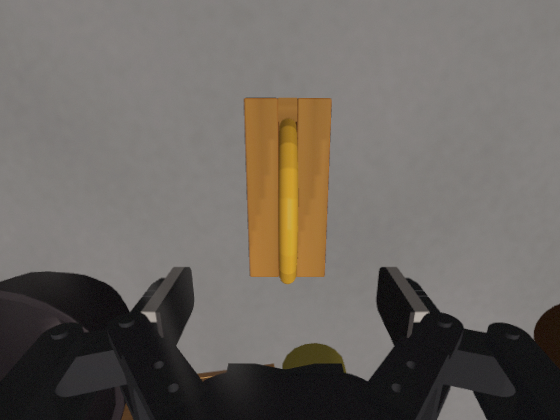

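>>> servo_tool --motion '[[[0,1.7,1,0,0,0],[0,0,0,0,0,0],[0,0,0,0,0,0]]]'

```text
time: 22.65
ee_pos: [0.6586, -0.1884, 0.0841]
tcp_rot: [-180.0, -0.1, 169.9]
wrist_force: [0.7, 1.1, 0.2]
opening: 0.085
```

>>> servo_tool --motion '[[[0,0,0,0,0,0],[0,0,0,0,0,0],[0,0,0,0,0,0],[0,0,0,0,0,0],[0,0,0,0,0,0]]]' --gripper 2 --newtons 40

```text
time: 23.15
ee_pos: [0.6585, -0.1884, 0.0838]
tcp_rot: [-180.0, -0.2, 169.9]
wrist_force: [0.8, 0.8, -0.6]
opening: 0.0114
```

>>> servo_tool --motion '[[[0,0,0,0,0,0],[0,0,0,0,0,0],[0,0,0,0,0,0]]]'

```text
time: 23.45
ee_pos: [0.6585, -0.1885, 0.0839]
tcp_rot: [-180.0, -0.2, 169.9]
wrist_force: [0.7, 0.7, -0.1]
opening: 0.0062
```

```bash
python3 a.py w16
```

```text
23.5 [ 0.65851561 -0.18844857  0.08387576] [-1.79954666e+02 -1.65487861e-01  1.69867859e+02] [0.22389083 0.40783748 0.22346251] 0.005988972086410611
```

View pics/w16.png

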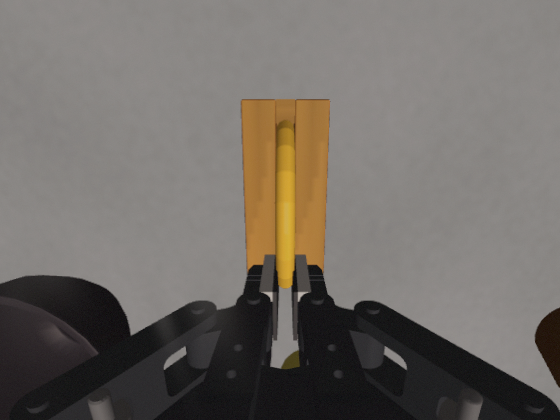

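```bash
python3 -c "
from h import *
plan([([.6585,-.1884,.155],169.8,180,0,24),([.6019,.0895,.16],191.8,180,0,32)])"
```

```text
[[[0.1, 0, -23.7, 0, -0.001, 0],[0, 0, -23.7, 0, -0.001, 0.001],[0.1, 0, -23.7, -0.001, -0.001, 0],[11.6, 29.3, -0.6, 0, 0, -0.043],[10.4, 29.7, -0.5, 0, 0, -0.043]]]
[[[9.1, 30.2, -0.6, 0, 0, -0.043],[7.8, 30.5, -0.5, 0, 0, -0.042],[6.5, 30.8, -0.6, 0, 0, -0.043],[5.2, 31.1, -0.5, 0, 0, -0.042],[3.8, 31.3, -0.6, 0, 0, -0.043]]]
[[[2.5, 31.4, -0.5, 0, 0, -0.042],[1.2, 31.5, -0.6, 0, 0, -0.043]]]
end [0.6019 0.0895 0.16  ] t 23.5
```

>>> servo_tool --motion '[[[0,0,-15,0,0,0],[0,0,-28,0,0,0],[0,0,-28,0,0,0],[11.6,29.3,-0.6,0,0,-0.043],[10.4,29.7,-0.5,0,0,-0.043]]]'

```text
time: 24.0
ee_pos: [0.6465, -0.1268, 0.1582]
tcp_rot: [-180.0, -0.0, 174.8]
wrist_force: [1.3, -0.4, -0.7]
opening: 0.0068
```

>>> servo_tool --motion '[[[9,30.2,-0.6,0,0,-0.043],[7.8,30.5,-0.5,0,0,-0.042],[6.5,30.8,-0.6,0,0,-0.043],[5.2,31,-0.5,0,0,-0.042],[3.8,31.3,-0.6,0,0,-0.043]]]'

```text
time: 24.5
ee_pos: [0.6143, 0.0287, 0.1601]
tcp_rot: [180.0, -0.1, -172.9]
wrist_force: [-0.3, 0.6, -1.6]
opening: 0.0063
```

>>> servo_tool --motion '[[[2.5,31.4,-0.5,0,0,-0.042],[1.2,31.5,-0.6,0,0,-0.043],[0,0,0,0,0,0],[0,0,0,0,0,0],[0,0,0,0,0,0]]]'

```text
time: 25.0
ee_pos: [0.6022, 0.0886, 0.1605]
tcp_rot: [180.0, -0.1, -168.2]
wrist_force: [0.4, -1.4, -0.2]
opening: 0.0067
```

```bash
python3 a.py w17
```

```text
25.05 [0.6022403  0.0884012  0.16027705] [ 1.79988955e+02 -1.57441170e-01 -1.68204426e+02] [ 1.20779442  0.18042832 -1.21392444] 0.006516474382422666
```

View pics/w17.png

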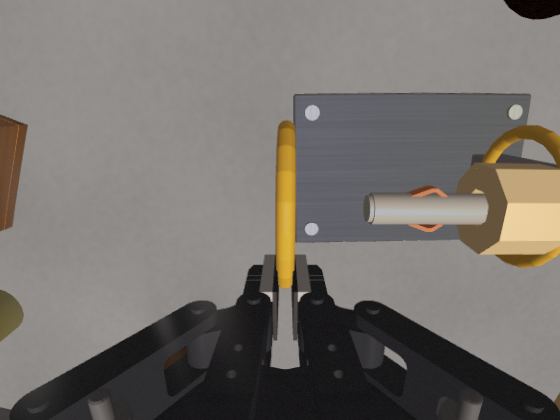

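>>> servo_tool --motion '[[[0,15,1,0,0,0],[0,15,1,0,0,0],[0,15,1,0,0,0],[0,0,0,0,0,0],[0,0,0,0,0,0]]]'

```text
time: 25.55
ee_pos: [0.5925, 0.1341, 0.1569]
tcp_rot: [180.0, -0.2, -168.1]
wrist_force: [-0.0, 0.0, -0.6]
opening: 0.0062
```

>>> servo_tool --motion '[[[0,8,0,0,0,0],[0,8,0,0,0,0],[0,6,0,0,0,0],[0,0,0,0,0,0],[0,0,0,0,0,0]]]'

```text
time: 26.05
ee_pos: [0.5882, 0.155, 0.157]
tcp_rot: [180.0, -0.2, -168.1]
wrist_force: [0.6, 0.2, -0.3]
opening: 0.0064
```

```bash
python3 a.py w18
```

```text
26.1 [0.58821653 0.15482413 0.15695999] [ 1.79983926e+02 -1.72478155e-01 -1.68122509e+02] [-0.1822879  -0.19193122 -0.87724506] 0.006172453472428916
```

View pics/w18.png

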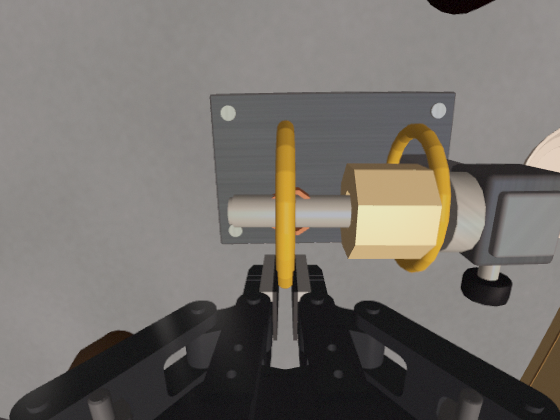

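>>> servo_tool --motion '[[[0,0,5,0,0,0],[0,0,5,0,0,0],[0,0,4,0,0,0],[0,0,0,0,0,0],[0,0,0,0,0,0]]]'

```text
time: 26.6
ee_pos: [0.5881, 0.1548, 0.1428]
tcp_rot: [180.0, -0.2, -168.1]
wrist_force: [0.1, -1.0, -0.9]
opening: 0.0063
```

>>> servo_tool --motion '[[[0,0,1,0,0,0],[0,0,0,0,0,0]]]'

```text
time: 26.8
ee_pos: [0.5882, 0.1549, 0.142]
tcp_rot: [180.0, -0.2, -168.1]
wrist_force: [0.9, -0.0, -1.0]
opening: 0.0062
```

>>> servo_tool --motion '[[[0,0,1,0,0,0],[0,0,0,0,0,0]]]'

```text
time: 27.0
ee_pos: [0.5881, 0.1549, 0.1409]
tcp_rot: [180.0, -0.2, -168.1]
wrist_force: [-0.1, -0.7, -0.3]
opening: 0.0063
```

>>> servo_tool --motion '[[[0,0,1,0,0,0],[0,0,0,0,0,0]]]'

```text
time: 27.2
ee_pos: [0.5881, 0.1548, 0.1398]
tcp_rot: [180.0, -0.2, -168.1]
wrist_force: [0.4, 0.9, -1.5]
opening: 0.0067
```

>>> servo_tool --motion '[[[0,0,1,0,0,0],[0,0,0,0,0,0]]]'

```text
time: 27.4
ee_pos: [0.5881, 0.1548, 0.1388]
tcp_rot: [180.0, -0.2, -168.1]
wrist_force: [-0.5, -0.0, -1.5]
opening: 0.0064
```

>>> servo_tool --motion '[[[0,0,1,0,0,0],[0,0,0,0,0,0]]]'

```text
time: 27.6
ee_pos: [0.5882, 0.1548, 0.1379]
tcp_rot: [180.0, -0.2, -168.1]
wrist_force: [0.2, 0.7, -1.4]
opening: 0.0062
```

>>> servo_tool --motion '[[[0,0,1,0,0,0],[0,0,0,0,0,0]]]'

```text
time: 27.8
ee_pos: [0.5882, 0.1548, 0.1372]
tcp_rot: [180.0, -0.2, -168.1]
wrist_force: [-0.6, 0.3, 1.8]
opening: 0.0064
```

>>> servo_tool --motion '[[[0,0,0.8,0,0,0],[0,0,0,0,0,0]]]'

```text
time: 28.0
ee_pos: [0.5882, 0.1548, 0.1366]
tcp_rot: [180.0, -0.1, -168.1]
wrist_force: [-1.5, -0.4, 5.0]
opening: 0.0061
```

```bash
python3 a.py w19
```

```text
28.05 [0.58822988 0.15486596 0.13663944] [ 1.79979501e+02 -1.36752075e-01 -1.68125127e+02] [-1.53284413 -0.36415399  4.55718374] 0.006099331166533571
```

View pics/w19.png

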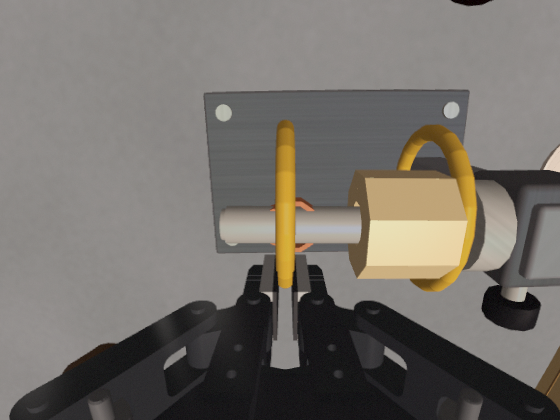

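>>> servo_tool --motion '[[[0,0,-0.6,0,0,0],[0,0,0,0,0,0]]]'

```text
time: 28.25
ee_pos: [0.5882, 0.1549, 0.1369]
tcp_rot: [180.0, -0.2, -168.1]
wrist_force: [-0.7, 0.3, 3.6]
opening: 0.0063
```

>>> servo_tool --motion '[[[0,0,0,0,0,0],[0,0,0,0,0,0],[0,0,0,0,0,0],[0,0,0,0,0,0]]]' --gripper 18

```text
time: 28.65
ee_pos: [0.5881, 0.1548, 0.1365]
tcp_rot: [180.0, -0.2, -168.1]
wrist_force: [-0.1, -0.9, 0.3]
opening: 0.018
```

```bash
python3 a.py w20
```

```text
28.7 [0.58808455 0.15483908 0.13658463] [ 179.97723164   -0.1873137  -168.12909263] [ 0.52611481  0.3536404  -0.12159617] 0.01780546251110901
```

View pics/w20.png

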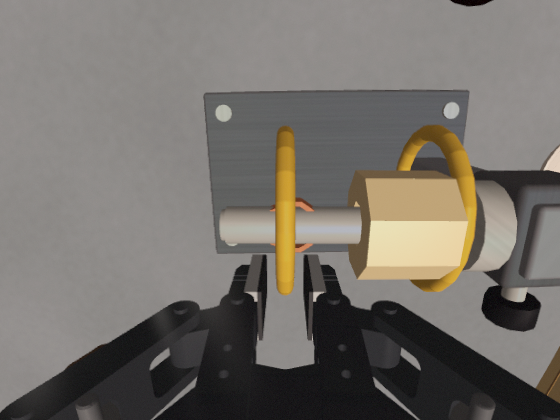

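```bash
python3 -c "
from h import *
plan([([.588,.155,.22],191.8,180,0,40),([.4485,-.275,.19],109)])"
```

```text
[[[0.1, 0.1, -27.8, 0, -0.001, 0],[0.1, 0.1, -27.8, 0, -0.001, 0.001],[0, 0, -27.8, 0, -0.001, 0],[20.4, -35.7, 2.7, 0, 0, 0.131],[15.6, -38, 2.7, 0, 0, 0.131]]]
[[[10.5, -39.7, 2.7, 0, 0, 0.131],[5.2, -40.8, 2.7, 0, 0, 0.132],[-0.2, -41.1, 2.7, 0, 0, 0.131],[-5.6, -40.7, 2.7, 0, 0, 0.132],[-10.9, -39.6, 2.7, 0, 0, 0.131]]]
[[[-16, -37.9, 2.7, 0, 0, 0.132],[-20.8, -35.4, 2.8, 0, 0, 0.131],[-25.3, -32.4, 2.7, 0, 0, 0.132],[-29.3, -28.9, 2.8, 0, 0, 0.131]]]
end [ 0.4485 -0.275   0.19  ] t 28.7
```

>>> servo_tool --motion '[[[0,0,-15,0,0,0],[0,0,-30,0,0,0],[0,0,-38,0,0,0],[20.4,-35.7,2.7,0,0,0.131],[15.6,-38,2.7,0,0,0.131]]]'

```text
time: 29.2
ee_pos: [0.5637, 0.0766, 0.217]
tcp_rot: [180.0, 0.0, 176.7]
wrist_force: [0.5, -0.8, 0.1]
opening: 0.018
```

>>> servo_tool --motion '[[[10.5,-39.7,2.7,0,0,0.131],[5.2,-40.8,2.7,0,0,0.132],[0,-41,2.7,0,0,0.131],[-5.6,-40.7,2.7,0,0,0.132],[-11,-39.6,2.7,0,0,0.131]]]' --gripper 85

```text
time: 29.7
ee_pos: [0.4992, -0.1202, 0.2026]
tcp_rot: [-179.9, -0.0, 138.9]
wrist_force: [0.3, -0.9, 0.8]
opening: 0.0849
```

>>> servo_tool --motion '[[[-16,-38,2.7,0,0,0.132],[-20.8,-35.4,2.8,0,0,0.131],[-25.3,-32.4,2.7,0,0,0.132],[-29.3,-29,2.8,0,0,0.131],[0,0,0,0,0,0]]]'

```text
time: 30.2
ee_pos: [0.4475, -0.279, 0.1911]
tcp_rot: [-179.8, 0.0, 108.6]
wrist_force: [0.1, 0.8, 0.3]
opening: 0.0849
```

>>> servo_tool --motion '[[[0,0,0,0,0,0],[0,0,0,0,0,0],[0,0,0,0,0,0]]]'

```text
time: 30.5
ee_pos: [0.4495, -0.2745, 0.1909]
tcp_rot: [-179.9, -0.0, 109.2]
wrist_force: [0.4, 0.1, 0.3]
opening: 0.0854
```

```bash
python3 a.py w21; python3 -c "
from h import *
import pickle
p,o=pickle.load(open('w21.pkl','rb')); save(p,'w21a',(240,160,340,260))"
```

```text
30.55 [ 0.44948046 -0.27444792  0.1908157 ] [-1.79851947e+02 -2.69200762e-02  1.09201858e+02] [-0.4021436   0.46248462 -0.74634257] 0.08484595310773596
```

View pics/w21.png

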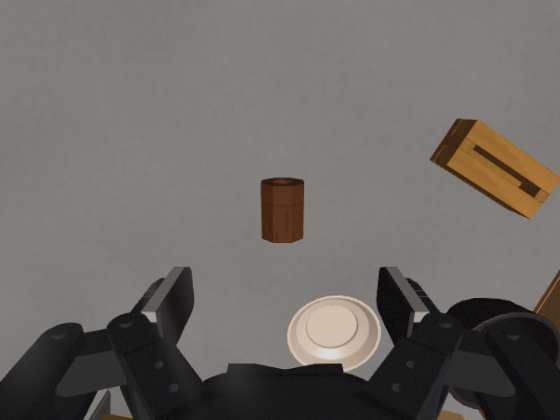

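View pics/w21a.png

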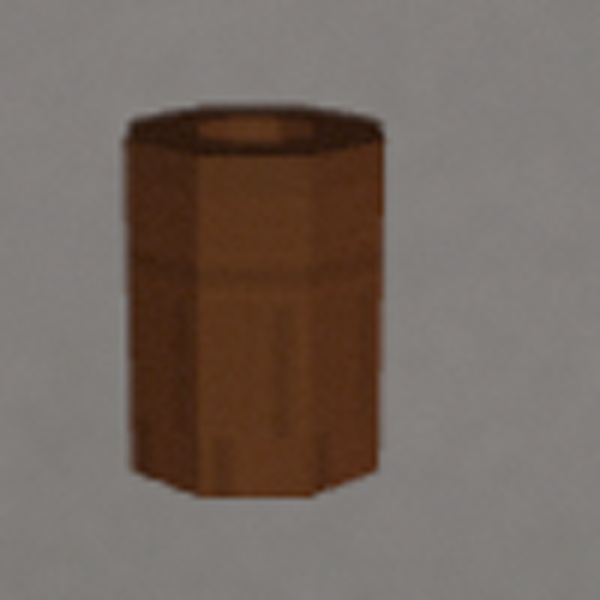

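```bash
python3 -c "
from h import *
import pickle
p,o=pickle.load(open('w21.pkl','rb'));R=R0(o)
C=np.array([onz(p,(240+u/6,160+v/6),.040) for u,v in [(197,153),(311,153),(312,495),(200,495)]])
T=(C-o['ee_pos'])@R*1000; print(T.round(1),T.mean(0),C.mean(0))
"
```

```text
[[ 13.5 -10.6 150.8]
 [ 13.5   6.1 150.8]
 [-40.5   6.7 150.8]
 [-40.5 -10.7 150.8]] [-13.50624455  -2.13034908 150.81537546] [ 0.45151947 -0.28796468  0.04      ]
```

>>> servo_tool --motion '[[[-13.5,-0.5,40,0,0,0],[0,0,45,0,0,0],[0,0,45,0,0,0],[0,0,20,0,0,0],[0,0,0,0,0,0]]]'

```text
time: 31.05
ee_pos: [0.451, -0.2864, 0.0372]
tcp_rot: [-179.6, -0.3, 109.2]
wrist_force: [0.2, -0.4, -0.1]
opening: 0.0849
```

>>> servo_tool --motion '[[[0,0,0,0,0,0],[0,0,0,0,0,0],[0,0,0,0,0,0]]]'

```text
time: 31.35
ee_pos: [0.4535, -0.2887, 0.0423]
tcp_rot: [-179.9, 0.1, 109.1]
wrist_force: [-0.1, -0.4, 0.5]
opening: 0.085
```

```bash
python3 a.py w22
```

```text
31.4 [ 0.45332473 -0.28869507  0.04196755] [-1.79922923e+02  6.72839471e-02  1.09092248e+02] [ 0.75445438 -0.06394616 -0.52666467] 0.08492697709144366
```

View pics/w22.png

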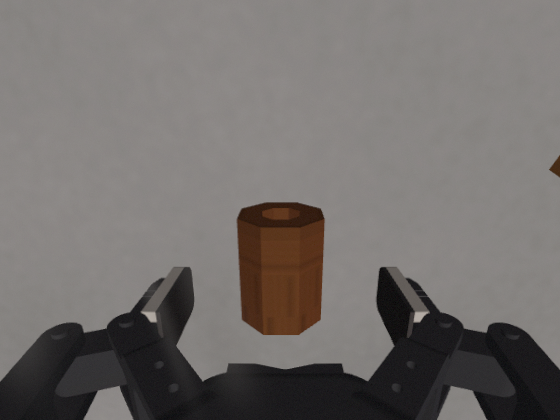

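>>> servo_tool --motion '[[[0,-1,8,0,0,0],[0,0,6,0,0,0],[0,0,0,0,0,0],[0,0,0,0,0,0]]]'

```text
time: 31.8
ee_pos: [0.4512, -0.2885, 0.026]
tcp_rot: [-179.8, -0.1, 109.1]
wrist_force: [-0.3, -0.1, 0.3]
opening: 0.0849
```

>>> servo_tool --motion '[[[0,0,0,0,0,0],[0,0,0,0,0,0],[0,0,0,0,0,0],[0,0,0,0,0,0],[0,0,0,0,0,0]]]' --gripper 31 --newtons 90

```text
time: 32.3
ee_pos: [0.4518, -0.2889, 0.027]
tcp_rot: [-179.9, 0.0, 109.1]
wrist_force: [0.1, -0.4, 4.0]
opening: 0.0381
```

>>> servo_tool --motion '[[[0,0,0,0,0,0],[0,0,-10,0,0,0],[0,0,-25,0,0,0],[0,0,-25,0,0,0],[0,0,0,0,0,0]]]'

```text
time: 32.8
ee_pos: [0.453, -0.2894, 0.0901]
tcp_rot: [180.0, 0.2, 109.1]
wrist_force: [0.3, -0.1, -0.2]
opening: 0.0382
```

```bash
python3 -c "
from h import *
o=bot.get_obs()
# target: cap mouth 35mm beyond tip: cap centre 62 mm out
t=np.array([.565,.1227]); u=np.array([.204,-.979])
c=t+u*.062; print(c)
plan([([c[0],c[1],.15],101.8)])"
```

```text
[0.577648 0.062002]
[[[32.4, 25.9, -6.7, 0, 0, 0.014],[32.7, 25.4, -6.8, 0, 0, 0.014],[33.1, 24.9, -6.7, 0, 0, 0.014],[33.4, 24.5, -6.8, 0, 0, 0.014],[33.7, 24, -6.7, 0, 0.001, 0.014]]]
[[[34.1, 23.5, -6.7, 0, 0, 0.014],[34.4, 23.1, -6.7, 0, 0.001, 0.014],[34.7, 22.5, -6.7, 0, 0, 0.015],[35.1, 22.1, -6.7, 0, 0.001, 0.014]]]
end [0.5777 0.062  0.15  ] t 32.8
```

>>> servo_tool --motion '[[[32.4,26,-5.4,0,0,0.014],[32.7,25.4,-5.4,0,0,0.014],[33,25,-5.4,0,0,0.014],[33.4,24.5,-5.4,0,0,0.014],[33.7,24,-5.4,0,0,0.014]]]'

```text
time: 33.3
ee_pos: [0.5212, -0.0918, 0.1128]
tcp_rot: [-179.8, -0.1, 105.0]
wrist_force: [-0.3, -0.7, -1.3]
opening: 0.0381
```

>>> servo_tool --motion '[[[34,23.5,-5.4,0,0,0.014],[34.4,23,-5.4,0,0,0.014],[34.7,22.5,-5.4,0,0,0.015],[35,22,-5.4,0,0,0.014],[0,0,0,0,0,0]]]'

```text
time: 33.8
ee_pos: [0.5776, 0.0665, 0.1343]
tcp_rot: [-179.8, -0.1, 102.0]
wrist_force: [-1.1, -0.7, -1.6]
opening: 0.0382
```

>>> servo_tool --motion '[[[0,0,0,0,0,0],[0,0,0,0,0,0],[0,0,0,0,0,0]]]'

```text
time: 34.1
ee_pos: [0.5762, 0.0613, 0.1342]
tcp_rot: [-179.8, -0.0, 101.7]
wrist_force: [-0.2, 0.4, -0.9]
opening: 0.038
```

```bash
python3 a.py w23; python3 -c "
from h import *
import pickle
p,o=pickle.load(open('w23.pkl','rb')); save(p,'w23a',(225,180,345,370))"
```

```text
34.15 [0.57634257 0.06131704 0.13438057] [-1.79806060e+02 -1.92086204e-02  1.01720363e+02] [-0.16671945  0.09960697 -0.32581804] 0.038169238957548896
```

View pics/w23.png

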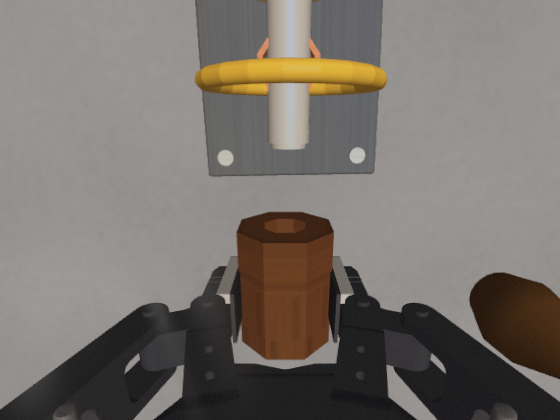

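View pics/w23a.png

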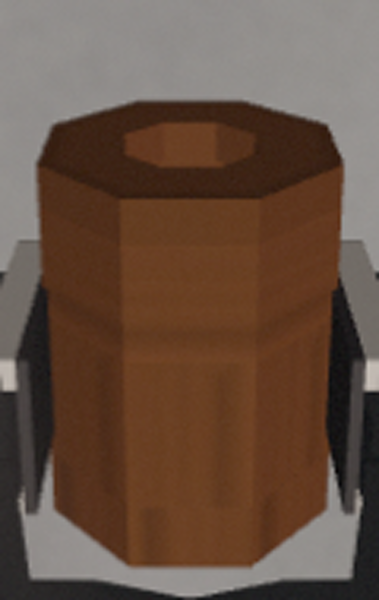

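```bash
cat > e.py <<'E'
from h import *
import pickle
p,o=pickle.load(open("w23.pkl","rb"))
q=np.array([(120,197),(258,197),(342,162),(330,127),(243,101),(137,101),(52,127),(38,162),(130,565),(252,565),(326,507),(55,507)])/(600/190)+[225,180]
blockcam(p,q,octo(8.284,20,27)); blockcam(p,q[:8],octo(8.284,20,27)[:8])
g=p["color"].astype(float).mean(2); ed=[]
for r in (10,25,105,115,125,135):
    l=g[r-1:r+2].mean(0); print(r,l[264:276].astype(int),l[300:315].astype(int))
    c=289;b=c+8+np.argmax(l[c+8:c+60]<105); a=c-8-np.argmax(l[c-8:c-60:-1]<98); ed.append((r,a-.8,b-.3))
rodfit(p,ed)
E
python3 e.py
```

```text
block in cam/tool axes mm [-73.6    0.34 131.47] bore axis [ 0.9999 -0.0041  0.0104] rms 0.39
block in cam/tool axes mm [-73.44   0.31 130.86] bore axis [ 0.9999 -0.0032  0.0143] rms 0.45
10 [103  99  92 103 117 127 134 141 146 150 154 158] [175 174 173 171 169 166 162 158 151 141 130 112 103 102 100]
25 [103 100  94 100 115 126 134 141 146 151 154 158] [175 174 173 171 169 166 161 157 150 140 125 104 102 103 100]
105 [102 102 102  94 103 117 128 136 142 148 152 156] [175 173 171 169 165 160 155 147 137 111 103 101 102 103 100]
115 [103 104 103  95 103 116 127 135 142 148 152 156] [175 173 170 168 165 159 154 146 134 108 102 101 102 103 101]
125 [103 103 103  96 101 114 125 134 141 147 152 155] [175 172 170 168 164 159 153 143 130 107 101 101 101 103 102]
135 [102 103 104  94  98 112 125 133 140 147 151 155] [175 172 170 167 163 158 151 142 125 105 101 101 102 103 103]
rod y0,slope,z,slopez [ 1.100e-03 -8.000e-04  1.224e-01  1.000e-04] res [-0.12  0.03 -0.06 -0.22 -0.04 -0.06  0.02  0.01  0.07  0.08  0.12  0.16
  0.01]
```

>>> servo_tool --motion '[[[0,0.9,-4.5,0,0,0],[0,0,0,0,0,0],[0,0,0,0,0,0],[0,0,0,0,0,0],[0,0,0,0,0,0]]]'

```text
time: 34.65
ee_pos: [0.5775, 0.0626, 0.139]
tcp_rot: [-179.8, -0.0, 101.8]
wrist_force: [0.0, -1.5, -0.6]
opening: 0.0383
```

```bash
python3 a.py w24; sed -i 's/w23.pkl/w24.pkl/' e.py; python3 e.py; python3 -c "
from h import *
import pickle
p,o=pickle.load(open('w24.pkl','rb')); save(p,'w24a',(190,60,390,220))"
```

```text
34.7 [0.57752396 0.06259015 0.13897247] [-1.79824344e+02 -2.26345903e-02  1.01803012e+02] [-0.20891576  0.33546705 -1.19379098] 0.03833462319087797
block in cam/tool axes mm [-73.6    0.34 131.47] bore axis [ 0.9999 -0.0041  0.0104] rms 0.39
block in cam/tool axes mm [-73.44   0.31 130.86] bore axis [ 0.9999 -0.0032  0.0143] rms 0.45
10 [104 117 127 135 141 147 151 156 159 162 165 167] [167 164 159 154 146 137 122 100 100 101 100 100  99 100 101]
25 [ 99 114 125 135 141 146 151 154 159 162 164 167] [167 163 158 153 144 133 115 101 100 102 102 101  99 101 102]
105 [ 95 101 117 127 136 143 148 152 157 161 163 166] [163 158 152 142 131  92 101 102 101 102 102 101 101 103 103]
115 [ 96 101 114 127 135 142 148 152 157 160 163 166] [162 157 150 141 133 107 102 102 102 101 102 102 101 102 104]
125 [ 94  98 112 125 134 142 147 151 156 160 162 166] [161 156 149 140 121 104 101 101 102  99 102 102 101 103 103]
135 [ 97  98 109 125 134 141 147 152 156 159 162 166] [161 156 147 138 115 103 101 102 101 101 102 101 102 102 104]
rod y0,slope,z,slopez [-3.000e-04  3.300e-03  1.272e-01  1.000e-04] res [-0.08 -0.1  -0.02 -0.   -0.05 -0.19 -0.    0.27  0.05 -0.03  0.1   0.04
  0.01]
```

View pics/w24a.png

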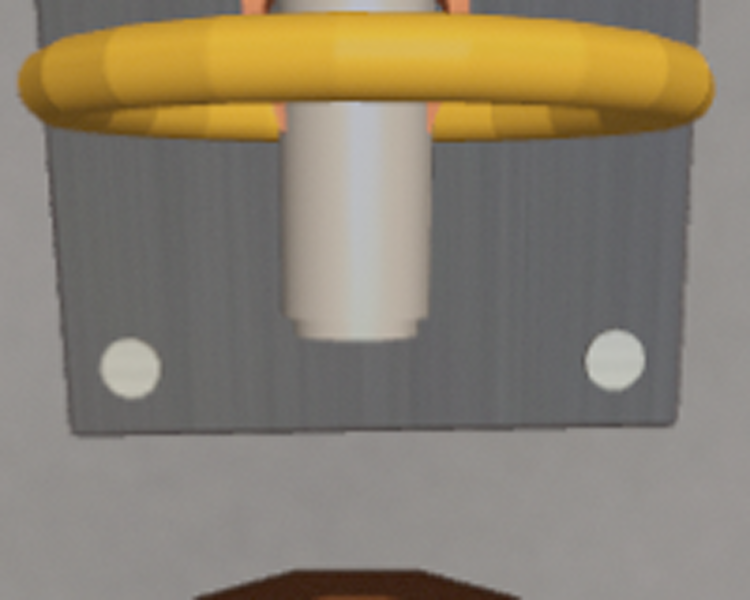

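```bash
cat > f.py <<'E'
from h import *
import pickle
def cross(l,c,dirn,lev):
    i=c
    while l[i]>lev: i+=dirn
    return i-dirn*(lev-l[i])/(l[i-dirn]-l[i])
for n in ("w4","w6","w7","w23","w24"):
    p,o=pickle.load(open(n+".pkl","rb")); g=p["color"].astype(float).mean(2); out=[]
    for r in (115,125,135,155,165):
        if n in("w23","w24") and r>140: continue
        if n not in("w23","w24") and r<150: continue
        l=g[r-1:r+2].mean(0); c=284; a=cross(l,c,-1,120); b=cross(l,c,1,120); out.append((r,b-a,(a+b)/2))
    print(n,o["ee_pos"][2],"drop",[round(float(319*.016*0.93/w*(.956-.293*(r-211.6)/319)*1000),1) for r,w,_ in out],"ctr",[round(float(c),1) for *_,c in out])
E
python3 f.py
```

```text
w4 0.17311430753597318 drop [175.8, 175.4] ctr [286.7, 286.7]
w6 0.13717951577529394 drop [135.9, 134.7] ctr [281.1, 281.3]
w7 0.13471755944159938 drop [133.8, 133.4] ctr [287.2, 287.2]
w23 0.13438056694855333 drop [126.5, 126.3, 126.0] ctr [289.0, 289.0, 288.9]
w24 0.13897247373236743 drop [130.2, 131.1, 131.2] ctr [285.5, 285.3, 285.2]
```

>>> servo_tool --motion '[[[10,0,1.4,0,0,0],[10,0,0,0,0,0],[8,0,0,0,0,0],[0,0,0,0,0,0],[0,0,0,0,0,0]]]'

```text
time: 35.2
ee_pos: [0.5718, 0.0905, 0.1377]
tcp_rot: [-179.8, -0.0, 101.9]
wrist_force: [0.2, 0.2, -0.5]
opening: 0.0381
```

>>> servo_tool --motion '[[[1,0,0,0,0,0],[1,0,0,0,0,0],[0,0,0,0,0,0]]]'

```text
time: 35.5
ee_pos: [0.5714, 0.0919, 0.1376]
tcp_rot: [-179.8, -0.0, 101.8]
wrist_force: [0.3, -0.8, -0.6]
opening: 0.0382
```

```bash
python3 a.py w25;python3 -c "
from h import *
import pickle
p,o=pickle.load(open('w25.pkl','rb')); save(p,'w25a',(220,130,350,270))"
```

```text
35.55 [0.5714256  0.09181139 0.13765379] [-1.79828106e+02 -2.07219863e-02  1.01786927e+02] [ 0.6736653  -0.73106626 -0.70830117] 0.03816135083640403
```

View pics/w25a.png

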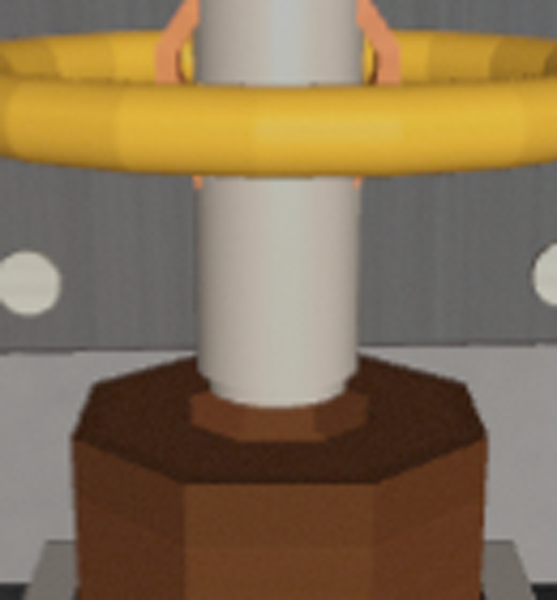

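>>> servo_tool --motion '[[[1,0,0,0,0,0],[1,0,0,0,0,0],[0,0,0,0,0,0]]]'

```text
time: 35.85
ee_pos: [0.571, 0.094, 0.1377]
tcp_rot: [-179.8, -0.0, 101.8]
wrist_force: [-0.9, -0.2, -0.3]
opening: 0.0382
```

>>> servo_tool --motion '[[[1,0,0,0,0,0],[1,0,0,0,0,0],[0,0,0,0,0,0]]]'

```text
time: 36.15
ee_pos: [0.5706, 0.096, 0.1377]
tcp_rot: [-179.8, -0.0, 101.8]
wrist_force: [-0.2, -0.8, -1.2]
opening: 0.038
```

>>> servo_tool --motion '[[[1.5,0,0,0,0,0],[1.5,0,0,0,0,0],[0,0,0,0,0,0]]]'

```text
time: 36.45
ee_pos: [0.57, 0.099, 0.1377]
tcp_rot: [-179.8, -0.0, 101.8]
wrist_force: [-0.0, 0.0, -0.5]
opening: 0.0385
```

>>> servo_tool --motion '[[[1.5,0,0,0,0,0],[1.5,0,0,0,0,0],[0,0,0,0,0,0]]]'

```text
time: 36.75
ee_pos: [0.5693, 0.1019, 0.1377]
tcp_rot: [-179.8, -0.0, 101.8]
wrist_force: [-0.7, 0.3, -0.0]
opening: 0.0384
```

```bash
python3 a.py w26;python3 -c "
from h import *
import pickle
p,o=pickle.load(open('w26.pkl','rb')); save(p,'w26a',(180,100,390,270))"
```

```text
36.8 [0.56934336 0.10184319 0.13764996] [-1.79828683e+02 -2.21173817e-02  1.01809325e+02] [-0.18644616  0.46481263 -0.06417126] 0.03835441210498264
```

View pics/w26a.png

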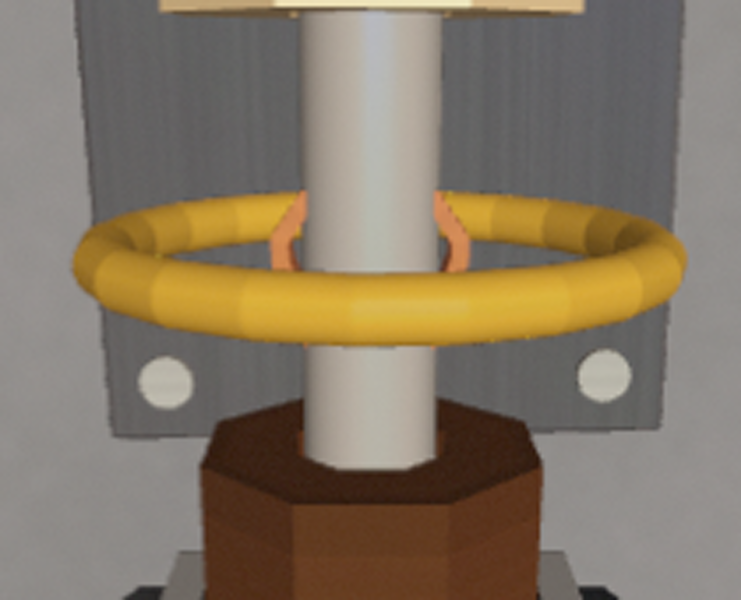

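>>> servo_tool --motion '[[[2,0,0,0,0,0],[2,0,0,0,0,0],[2,0,0,0,0,0],[2,0,0,0,0,0],[0,0,0,0,0,0]]]'

```text
time: 37.3
ee_pos: [0.5677, 0.1099, 0.1377]
tcp_rot: [-179.8, -0.0, 101.8]
wrist_force: [0.3, 0.5, -1.3]
opening: 0.0384
```

>>> servo_tool --motion '[[[1.5,0,0,0,0,0],[1.5,0,0,0,0,0],[1.5,0,0,0,0,0],[1.5,0,0,0,0,0],[0,0,0,0,0,0]]]'

```text
time: 37.8
ee_pos: [0.5665, 0.1156, 0.1377]
tcp_rot: [-179.8, -0.0, 101.8]
wrist_force: [0.1, -0.9, -0.8]
opening: 0.0381
```

```bash
python3 a.py w27
```

```text
37.85 [0.56649461 0.11554861 0.13765154] [-1.79828882e+02 -2.21038344e-02  1.01810423e+02] [-0.7131145   0.55603054 -0.92218425] 0.03829602296315811
```

View pics/w27.png

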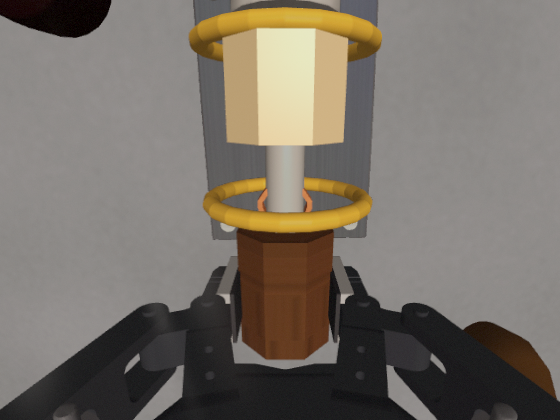

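>>> servo_tool --motion '[[[1.5,0,0,0,0,0],[1.5,0,0,0,0,0],[1.5,0,0,0,0,0],[1.5,0,0,0,0,0],[0,0,0,0,0,0]]]'

```text
time: 38.35
ee_pos: [0.5653, 0.1214, 0.1377]
tcp_rot: [-179.8, -0.0, 101.8]
wrist_force: [0.6, -1.4, -1.6]
opening: 0.0379
```

>>> servo_tool --motion '[[[1.5,0,0,0,0,0],[1.5,0,0,0,0,0],[1.5,0,0,0,0,0],[1.5,0,0,0,0,0],[0,0,0,0,0,0]]]'

```text
time: 38.85
ee_pos: [0.564, 0.1273, 0.1377]
tcp_rot: [-179.8, -0.0, 101.8]
wrist_force: [0.0, -2.5, -0.9]
opening: 0.0381
```

```bash
python3 a.py w28
```

```text
38.9 [0.56400496 0.12734954 0.13764537] [-1.79825232e+02 -3.04524971e-02  1.01813420e+02] [-0.07365941 -1.82762743 -1.2048013 ] 0.038171366619978
```

View pics/w28.png

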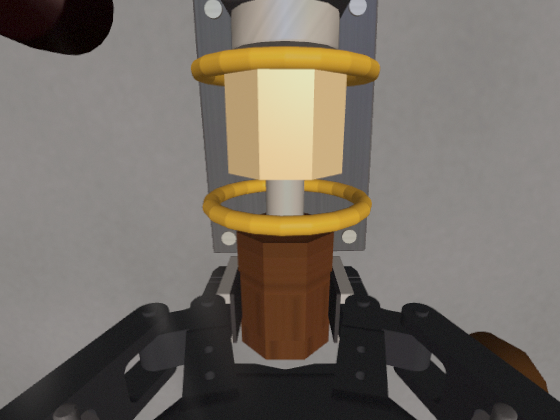

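>>> servo_tool --motion '[[[1.5,0,0,0,0,0],[1.5,0,0,0,0,0],[1.5,0,0,0,0,0],[1.5,0,0,0,0,0],[0,0,0,0,0,0]]]'

```text
time: 39.4
ee_pos: [0.5627, 0.1338, 0.1377]
tcp_rot: [-179.8, -0.1, 101.8]
wrist_force: [-0.3, 1.3, -0.6]
opening: 0.0386
```

>>> servo_tool --motion '[[[1,0,0,0,0,0],[1,0,0,0,0,0],[0,0,0,0,0,0]]]'

```text
time: 39.7
ee_pos: [0.5624, 0.1353, 0.1377]
tcp_rot: [-179.8, -0.0, 101.8]
wrist_force: [-0.8, 0.5, -0.5]
opening: 0.0385
```

>>> servo_tool --motion '[[[1,0,0,0,0,0],[0,0,0,0,0,0]]]'

```text
time: 39.9
ee_pos: [0.5622, 0.1361, 0.1377]
tcp_rot: [-179.8, -0.0, 101.8]
wrist_force: [0.3, -0.5, -0.8]
opening: 0.0378
```

>>> servo_tool --motion '[[[1,0,0,0,0,0],[0,0,0,0,0,0]]]'

```text
time: 40.1
ee_pos: [0.562, 0.1371, 0.1377]
tcp_rot: [-179.8, -0.0, 101.8]
wrist_force: [-0.1, -1.2, -0.7]
opening: 0.0386
```

```bash
python3 a.py w29
```

```text
40.15 [0.5619764  0.1370451  0.13762692] [-1.79825781e+02 -2.53669009e-02  1.01803728e+02] [-0.38946273 -0.11829687 -0.84062051] 0.037977296425476356
```

View pics/w29.png

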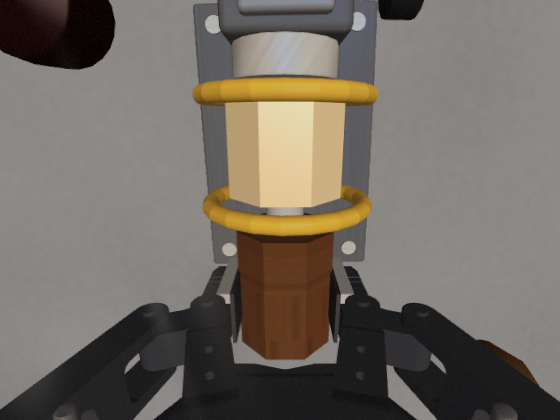

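>>> servo_tool --motion '[[[1,0,0,0,0,0],[0,0,0,0,0,0]]]'

```text
time: 40.35
ee_pos: [0.5619, 0.1377, 0.1376]
tcp_rot: [-179.8, 0.0, 101.8]
wrist_force: [0.6, -2.5, -0.2]
opening: 0.038
```

>>> servo_tool --motion '[[[1,0,0,0,0,0],[0,0,0,0,0,0]]]'

```text
time: 40.55
ee_pos: [0.5619, 0.1378, 0.1376]
tcp_rot: [-179.8, 0.1, 101.7]
wrist_force: [0.4, -8.3, -1.6]
opening: 0.038
```

>>> servo_tool --motion '[[[1,0,0,0,0,0],[0,0,0,0,0,0]]]'

```text
time: 40.75
ee_pos: [0.5619, 0.1378, 0.1376]
tcp_rot: [-179.8, 0.2, 101.7]
wrist_force: [3.3, -12.5, -0.9]
opening: 0.0379
```

>>> servo_tool --motion '[[[-1.2,0,0,0,0,0],[-0.8,0,0,0,0,0],[0,0,0,0,0,0]]]'

```text
time: 41.05
ee_pos: [0.5619, 0.1377, 0.1377]
tcp_rot: [-179.8, 0.0, 101.8]
wrist_force: [0.8, -4.9, -0.8]
opening: 0.0382
```

>>> servo_tool --motion '[[[0,0,0,0,0,0],[0,0,0,0,0,0],[0,0,0,0,0,0],[0,0,0,0,0,0],[0,0,0,0,0,0]]]' --gripper 80

```text
time: 41.55
ee_pos: [0.5618, 0.1381, 0.1377]
tcp_rot: [-179.8, -0.0, 101.8]
wrist_force: [0.8, -0.0, -0.3]
opening: 0.0797
```

>>> servo_tool --motion '[[[0,0,-8,0,0,0],[0,0,-20,0,0,0],[0,0,-30,0,0,0],[0,0,-35,0,0,0],[0,0,0,0,0,0]]]'

```text
time: 42.05
ee_pos: [0.5633, 0.1383, 0.2364]
tcp_rot: [179.7, -0.0, 101.8]
wrist_force: [0.3, 0.1, 0.1]
opening: 0.0798
```

>>> servo_tool --motion '[[[0,0,0,0,0,0],[0,0,0,0,0,0],[0,0,0,0,0,0]]]'

```text
time: 42.35
ee_pos: [0.5617, 0.1379, 0.2296]
tcp_rot: [-179.7, -0.0, 101.8]
wrist_force: [0.0, 0.5, 0.6]
opening: 0.08
```

```bash
python3 a.py w30; python3 -c "
from h import *
p=bot.camera('scene'); save(p,'s30',(240,110,400,240))"
```

```text
42.4 [0.56173084 0.13789411 0.22964547] [-1.79732499e+02 -1.85385983e-02  1.01803663e+02] [-0.06316376  0.60978782 -0.24022955] 0.07973286114991979
```

View pics/w30.png

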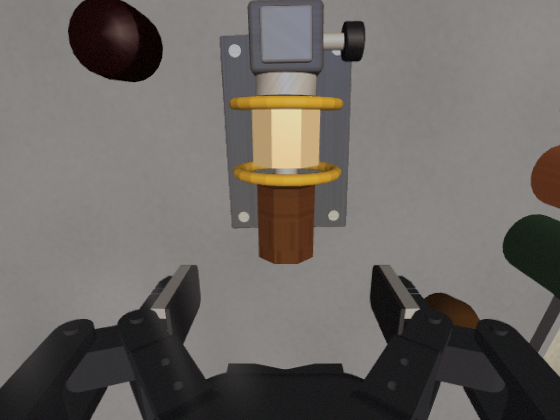

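View pics/s30.png

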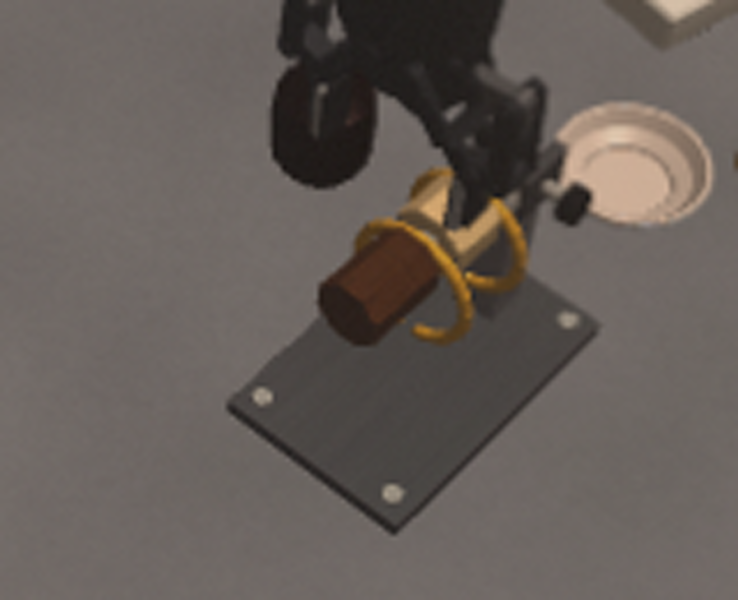

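```bash
python3 -c "
from workcell import bot
print(bot.job_done())"
```

```text
the job is handed in; nothing more can be done
None
```

The job is done and handed in at about 42 s of the 72 s allowed; no verdict was reported.

- **Spacer:** It went onto the arm freely and slid up against the first ring until that bottomed on the collar. I pressed with at most about 14 N.
- **Second ring:** I lowered it until it touched the arm at about 5 N and let go. It hung free outside the spacer, and the cap then pushed it inward.
- **Cap:** It clicked over the springs and bottomed at about 13 N. It stopped within 1 mm of where I expected it.

**Last checks:** The closing wrist and scene pictures show first ring, spacer, second ring and cap in that order on the arm. The gripper was open and clear, about 90 mm above the arm, and the wrist force read near zero. The second ring leans slightly between spacer and cap. The caddy, the near dish and the vase look undisturbed in those pictures, but I did not measure the bystanders again.

**What disagreed:** The arm's height judged from its width in the wrist pictures was up to 5 mm off the height I felt by touch. I went by touch, and both the spacer and the cap then went on without resistance.

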